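# Weigh a block of gem rough on the twin-beam balance

### The job

Weigh the violet block of gem rough: set it gently in the middle of the balance pan, then slide the brass poise to the right notch of the rear beam and the small red-tabbed rider along the front beam until the free beam comes to rest with its red pointer inside the green zero band. The brass poise must end fully dropped into a notch. The balance rides on knife edges, so nudge the poises lightly by their tabs with a fingertip instead of pinching or forcing them, and leave everything else on the bench where it is.

Things in the scene. Friction and masses are not known exactly. Their poses are not given: they have to be found in the camera images.
- balance: twin-beam balance, teal base 130 x 425 mm, fixed to the bench; origin: centre of its underside. y runs along the beams (pan at +y, pointer at -y), x across (-x is the operator's side). Notched steel beam at x = +24 mm, plain graduated beam at x = -24 mm; both are 85 mm above the bench when level. Pivot 80 mm towards +y from the origin, 85 mm up. Its knife edges are harmed by more than 8 N
- beam (a joint): tilt of the beam, rad: 0 level (pointer mid-band), positive = pan down, pointer up; stops at +-0.05. True only with nothing touching the beam; magnetically damped, settles in about 1 s. Near level it moves about 0.0036 rad for each gram of unbalance; more than about 14 g rests on a stop
- pointer_tip (a point): red pointer's tip at the far end of the beam, 295 mm from the pivot
- zero_mark (a point): the middle of the zero scale on the balance's white end post (green band 6.4 mm high), fixed; the pointer tip is level with it when balanced
- pan_floor (a point): centre of the round steel pan's floor, 114 mm above the bench when the beam is level. Inner radius 58 mm, rim 6 mm above the floor. The pan stays level and is 80 mm from the pivot; it goes 4 mm down or up from level to the stops
- poise (a joint): brass poise (0.4 kg, 28 mm long) on the notched rear beam, in m: 0 = zero notch, its tab then 50 mm from the pivot; grows towards the pointer. Notches every 0.020 up to 0.100, a V 11 mm wide, 1.8 mm deep, counting 100 g; 9 mm flat lands between. It drops in within 5 mm of a notch, takes 2 to 4 N along the beam to climb out, and stays where left on a land. Captive
- poise_lift (a joint): height of the brass poise on its beam, m: 0 fully down in a notch, 0.0018 riding on a land
- poise_tab (a point): top centre of the brass poise's black, slippery nylon finger tab: tab 14 mm along the beam, 18 mm across, 36 mm tall, its top 50 mm above the beam's axis (135 mm above the bench when level); the brass top is 36 mm below the tab's top. The tab stands on a leaf spring that gives 0.7 mm per N along the beam
- rider (a joint): small steel rider (80 g, 20 mm long) on the plain front beam: position in m from 0 to 0.110, grows towards the pointer end (-y); counts 1 g for each mm. Slides with about 0.5 N of friction and stays where it is left. At 0 its tab is 50 mm from the pivot
- rider_tab (a point): top centre of the rider's red finger tab: same tab as the brass poise's: 14 mm along the beam, 18 mm across, 36 mm tall, on the same leaf spring, top 135 mm above the bench when level
- violet_block: violet sawn block of gem rough, 60 x 45 x 45 mm (x, y, z), origin at the centre of its underside; weighs between 235 and 425 g. Starts on the cork board, 8 mm above the bench. The balance reads its weight: notch grams plus rider grams (with both at 0 and an empty pan the beam is level)
- amber_block: amber block of the same size, to be left alone; origin at the centre of its underside
- green_block: green block of the same size, to be left alone; origin at the centre of its underside
- loupe: dark folding loupe lying on the bench, 75 x 32 x 12 mm, leave alone
- caliper: digital caliper lying on the bench, 190 x 80 x 12 mm, leave alone
- water_bottle: white bottle, 64 mm across, 160 mm tall, leave alone
- polish_jar: white jar with red cap, 60 mm across, 55 mm tall, leave alone
- oxide_jar: amber glass jar with black cap, 52 mm across, 50 mm tall, leave alone
- dop: brass dop stick lying on the bench, 68 mm long, 16 mm across, leave alone
Not all that is in view belongs to the job. Of the things that look like the violet_block, the middle-sized one is meant.

How it is judged:
On the way:
1. the violet block stands on the balance pan, let go (horizontal distance between violet_block and pan_floor below 0.03 m and z of violet_block in the frame of pan_floor between -0.006 and 0.006 m and angle between violet_block's own z axis and vertical below 0.15 rad and contact force between the fingers and violet_block below 0.05 N), for 0.2 s.
At the end, for the whole second after the job is handed in: the violet block stands upright on the pan within 30 mm of its centre and let go; the beam is free and at rest with the pointer inside the green zero band (beam within 0.011 rad of level, which is 3.2 mm at the pointer); the brass poise is down in a notch (lift under 0.8 mm) (all of step 1 and value of joint beam between -0.011 and 0.011 rad and velocity of joint beam between -0.02 and 0.02 rad/s and value of joint poise_lift below 0.0008 m); the robot touches nothing.
It fails at once if the balance (base, beam, poises, pan) is forced: robot's contact with it above 8 N (contact force between any of the fingers, the arm and balance above 8 N).
It fails at once if the block is set down hard or pressed on the balance: above 20 N (contact force between violet_block and balance above 20 N).
It fails at once if another thing on the bench is moved more than 20 mm (distance of any of amber_block, green_block, loupe, caliper, water_bottle, polish_jar, oxide_jar, dop from where it was at the start of the episode above 0.02 m).
It also fails if it takes over 72 s, if anything falls off the work surface, if the arm or the gripper's body presses on something with over 40 N, if the wrist force passes 120 N, or if a joint passes its speed limit or range.

### The arm

A 6-joint arm with a two-finger parallel gripper is mounted at the origin on the work surface. World frame = base frame: x ahead of the robot, y to its left, z up, the work surface at z = 0. Lengths are in m, angles in rad, forces in N, time in s.
With the tool pointing down it reaches from about 0.375 to 0.975 m from the base axis. Payload 3.8 kg.
Tool frame: the origin (TCP) lies midway between the tips of the shut fingers; the grasp point (between the pads) lies 19 mm behind it; z points along the fingers, y is the line along which they close (so a half turn about z gives the same grasp; the last joint's range is limited). The gripper opens to 85 mm and grips with 20 to 120 N. Pads are 22 mm wide; open, the fingers measure 114 mm over their backs; the gripper's body (76 mm by 85 mm) begins 54 mm behind the grasp point. The pads swing forward as they close: fully open they stand 13 mm farther back than shut.
Start: joints at [1.168, 0.264, 1.604, -0, 1.274, -0.037], TCP at [0.241, 0.63, 0.203] pointing down, gripper open.
Joint ranges: [-2.63, 2.63], [-0.94, 2.18], [0.31, 2.57], [-1.31, 4.45], [0, 2.66], [-2.55, 2.55]. Speed limits (rad/s): [2.57, 2.57, 3.14, 3.14, 3.14, 3.14].

### API

Orientations are given as a rotation vector (axis times angle).
In Python, from workcell import status, read_camera, workorder, masks_of gives the robot as it stands.
- The arm moves only by the tool drive_tool, never from a script. Its argument "rows" is a list of rows, each a list of 7 numbers: the turn, a rotation vector about the tool's x, y, z in degrees, then the shift along the tool's x, y, z in m, then the opening, from 0 (shut) to 1 (fully open). In form: [[ax, ay, az, tx, ty, tz, claw], ...]. A call has 1 to 8 rows; each row shifts and turns the commanded pose from where the row before left it, along the tool's axes as they then stand; what a row does not reach is not made up. A row lasts 1/12 s, in which the tool goes at most 41.7 mm and 7.16 degrees, less where a joint would pass 70% of its speed; a pose out of reach is approached as far as the arm can. A call is refused whole if a number of a shift passes 0.0417 or a number of a turn 7.16, either way. A call with a gripper value outside its range is refused whole. The fingers move at their own pace and stop on an object; "force" is the grip in N (left out, the last holds). Time passes only in rows, so rows that do not move let the fingers close. It gives the time, the measured TCP pose, the force, the opening and the grip force at its end, in the units of the state.
- status.read_state(): the state, without advancing time (a new reading comes with each control period).
- read_camera(name): name is "scene" or "side" or "wrist"; returns a dict with "color" (420x560x3 uint8, red, green, blue), "intrinsics" (3x3 intrinsics, pixels), "D" ([k1, k2, p1, p2, k3] as OpenCV has them; the pictures are not rectified), "world_from_camera" (4x4, takes a point from camera to world coordinates); the wrist camera has in their place "mount" (4x4, takes a point from camera to tool coordinates, whose origin is the TCP and whose axes are the flange's). Camera axes: x right, y up, looking along -z (the intrinsics and any distortion apply to the point x, -y, -z); pixel columns grow to the right and rows downward; lengths in m; the calibration is good to about 2 mm. A picture is of the moment at which its call begins: read the wrist's pose just before it. There is no depth.
- workorder.finish_job(): hands the job in; it is judged then, once.
Trained networks look in a picture, given as the dict that the camera call returned (one of the last four; its "shot" number tells which), for a name from the list of things; names that differ only in an ending like _2 or _b are one class to them, and where a whole thing is asked for, a point or a joint stands for the part that bears it (a point fixed in the world has none). Each returns a list of dicts, best first, with "score" (0 to 1); they miss things now and then, are a little off and sometimes report something else, mostly with a low value. They report only what shows in the picture. A call takes as long as a camera call. They do not tell look-alikes from the thing itself.
- masks_of(picture, name): "mask" (420x560 bool, what is visible of it) and "bbox" ([left, top, right, bottom] in pixels, round what is visible of it).
The state is a dict: "time": time; "q": joint angles; "joint_vel": joint speeds; "joint_torque": joint torques, N m; "tool_pos": TCP position; "tcp_rot": TCP orientation; "wrist_force": force on the tool from outside, world axes, zero at the start; "torque": the same for the moment, N m; "width": opening from 0.0 (shut) to 1.0 (fully open); "grip_force": force on a finger pad.
Only numpy, scipy, OpenCV 4.12 (cv2) and the standard library are available. Lean on these libraries where they do the work, as an engineer would, in place of code of your own. Each camera call takes 0.05 s, during which the arm holds its last target. There are 200 camera calls.

## Working session

There is one attempt and no reset: what is moved stays moved. The work goes in short steps, Python scripts to look and compute and a tool call to move; the robot and the scene stay as the last step left them, time stands still between calls to the robot, and variables do not carry over. Pictures are saved under pics/ and viewed, at most 10 in all, crops included, and the job is handed in when it is done.

Besides the shell and the picture viewer there is one more tool, called after "Emit:" by a JSON object that holds its "fn" and its "kwargs", one argument or row to a line. drive_tool: Moves the arm, as the interface text tells. Its arguments: {"type":"object","properties":{"rows":{"type":"array"},"force":{"type":"number"}},"required":["rows"]}

```bash
mkdir -p pics; ls
cat > h.py <<'E'
import numpy as np, cv2
from scipy.spatial.transform import Rotation as R
from workcell import status, read_camera, workorder, masks_of
def cam(n):
    s=status.read_state(); p=read_camera(n)
    if n=='wrist':
        T=np.eye(4);T[:3,:3]=R.from_rotvec(s['tcp_rot']).as_matrix();T[:3,3]=s['tool_pos']
        p['world_from_camera']=T@np.array(p['mount'])
    return p
def save(p,f): cv2.imwrite('pics/'+f,cv2.cvtColor(p['color'],cv2.COLOR_RGB2BGR))
def ray(p,uv):
    u=cv2.undistortPoints(np.array([[uv]],float),np.array(p['intrinsics']),np.array(p['D']))[0,0]
    T=np.array(p['world_from_camera']);d=T[:3,:3]@[u[0],-u[1],-1];return T[:3,3],d
def onz(p,uv,z):
    o,d=ray(p,uv);return o+d*(z-o[2])/d[2]
def proj(p,X):
    T=np.linalg.inv(np.array(p['world_from_camera']));c=T[:3,:3]@np.array(X,float)+T[:3,3]
    return cv2.projectPoints(np.array([[c[0],-c[1],-c[2]]]),np.zeros(3),np.zeros(3),np.array(p['intrinsics']),np.array(p['D']))[0][0,0]
def cen(m):
    y,x=np.nonzero(m);return x.mean(),y.mean()
E
python3 - <<'E'
from h import *
ps={n:cam(n) for n in('scene','side','wrist')}
im=[]
for n,p in ps.items():
    print(n,np.round(p['world_from_camera'],3).tolist(),np.round(p['intrinsics'],0).tolist())
    save(p,n+'0.png')
for n,p in ps.items():
    for t in('violet_block','poise_tab','rider_tab','balance','pan_floor'):
        for m in masks_of(p,t)[:4]: print(n,t,round(m['score'],2),np.round(m['bbox']),np.round(cen(m['mask']),1),m['mask'].sum())
s=status.read_state();print(s['tool_pos'],s['tcp_rot'],s['width'],s['time'],s['wrist_force'])
E
```

```text
pics
scene [[0.366, -0.778, 0.512, 1.172], [0.931, 0.303, -0.204, -0.178], [0.004, 0.551, 0.835, 1.081], [0.0, 0.0, 0.0, 1.0]] [[456.0, 0.0, 279.0], [0.0, 456.0, 210.0], [0.0, 0.0, 1.0]]
side [[-0.997, 0.024, -0.07, 0.494], [-0.072, -0.514, 0.855, 0.877], [-0.016, 0.858, 0.514, 0.624], [0.0, 0.0, 0.0, 1.0]] [[387.0, 0.0, 278.0], [0.0, 387.0, 206.0], [0.0, 0.0, 1.0]]
wrist [[0.357, -0.888, -0.291, 0.167], [0.934, 0.338, 0.113, 0.658], [-0.002, -0.312, 0.95, 0.373], [0.0, 0.0, 0.0, 1.0]] [[311.0, 0.0, 276.0], [0.0, 311.0, 217.0], [0.0, 0.0, 1.0]]
scene violet_block 0.69 [424. 201. 434. 216.] [429.7 210.3] 96
scene violet_block 0.68 [370. 116. 408. 151.] [389.1 133.2] 805
scene violet_block 0.62 [366. 187. 389. 211.] [377.7 199.2] 422
scene poise_tab 0.39 [352. 161. 376. 189.] [364.8 176.2] 415
scene poise_tab 0.37 [231. 220. 238. 232.] [232.3 224.5] 75
scene balance 0.78 [141. 170. 307. 298.] [228.5 234.8] 8511
scene pan_floor 0.9 [259. 171. 304. 210.] [280.8 192.6] 1494
side violet_block 0.94 [236. 311. 271. 343.] [250.9 324.9] 1063
side violet_block 0.78 [346. 374. 395. 418.] [367.  396.1] 2120
side violet_block 0.6 [185. 369. 214. 389.] [197.7 382.2] 554
side violet_block 0.22 [194. 248. 212. 276.] [201.8 262.5] 517
side rider_tab 0.54 [287. 174. 296. 189.] [290.9 181. ] 94
side balance 0.61 [262. 166. 315. 262.] [285.  219.3] 3926
side pan_floor 0.86 [262. 203. 310. 235.] [288.2 215.3] 1189
wrist violet_block 0.85 [189. 284. 267. 366.] [226.5 326.5] 4586
[0.2414487  0.63034318 0.20332016] [-5.71474594e-01 -3.08917602e+00 -6.84002489e-05] 1.0001818247145655 0.9 [ 0.14151239 -0.12514168 -0.14933797]
```

View pics/scene0.png

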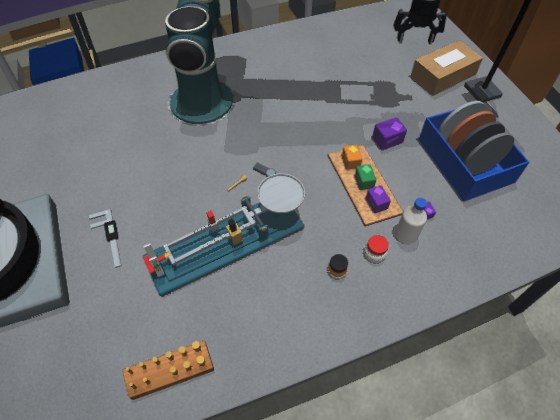

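View pics/side0.png

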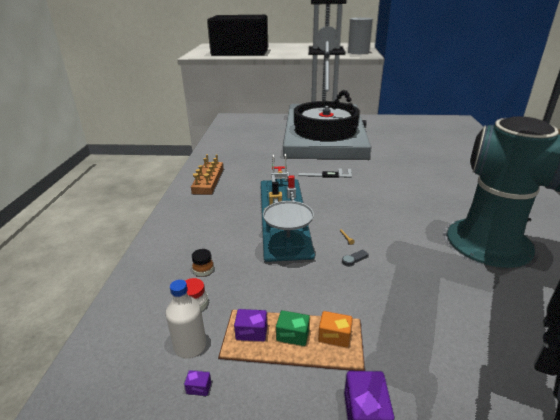

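View pics/wrist0.png

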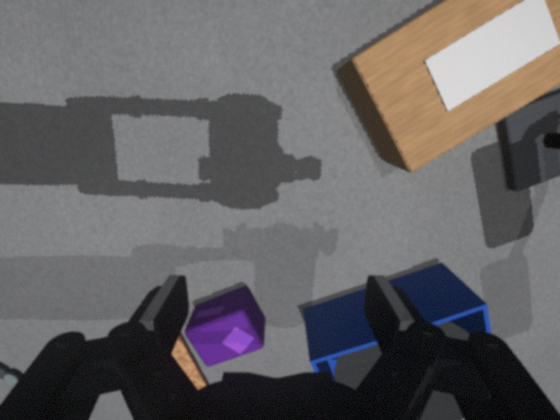

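The block meant is on the cork board: scene (378,199), side (251,325). The largest violet is at scene (389,133) and the smallest is behind the bottle. On the balance, the red tab is at scene (211,217), the black tab at (235,226) and the pan at (281,192).

```bash
cat >> h.py <<'E'
from scipy.optimize import minimize
def boxmask(p,x,y,yaw,dims,z0):
    c,s=np.cos(yaw),np.sin(yaw);P=[]
    for a in(-.5,.5):
        for b in(-.5,.5):
            for h in(0,1):
                P.append(proj(p,[x+c*a*dims[0]-s*b*dims[1],y+s*a*dims[0]+c*b*dims[1],z0+h*dims[2]]))
    H=cv2.convexHull((np.array(P,np.float32)*16).astype(np.int32))
    m=np.zeros((420,560),np.uint8);cv2.fillConvexPoly(m,H,1,shift=4);return m>0
def fitbox(views,dims,z0,x0,tilts=np.radians(range(-90,90,15))):
    def cost(v): 
        c=0
        for p,m in views:
            b=boxmask(p,*v,dims,z0);c+=1-(b&m).sum()/(b|m).sum()
        return c
    best=[]
    for t in tilts:
        r=minimize(cost,[*x0,t],method='Nelder-Mead',options=dict(initial_simplex=[[*x0,t],[x0[0]+.01,x0[1],t],[x0[0],x0[1]+.01,t],[*x0,t+.2]],xatol=1e-4,fatol=1e-3))
        best.append((r.fun,*r.x))
    return sorted(best)[:3]
E
python3 - <<'E'
from h import *
S=cam('scene');D=cam('side')
def pick(p,n,uv):
    return min(masks_of(p,n),key=lambda m:np.hypot(*(np.array(cen(m['mask']))-uv)))['mask']
a=pick(S,'violet_block',(378,199));b=pick(D,'violet_block',(251,325))
print(onz(S,cen(a),.035),onz(D,cen(b),.035))
x0=onz(S,cen(a),.035)[:2]
print(np.round(fitbox([(S,a),(D,b)],[.06,.045,.045],.008,x0),4))
print(np.round(fitbox([(S,a)],[.06,.045,.045],.008,x0),4)[0],np.round(fitbox([(D,b)],[.06,.045,.045],.008,x0),4)[0])
for p in(S,D):
    m=masks_of(p,'pan_floor')[0]['mask'];k=cv2.findContours(m.astype(np.uint8),0,1)[0]
    e=cv2.fitEllipse(max(k,key=len));print('pan',e,onz(p,e[0],.117))
for n in('amber_block','green_block'):
    m=masks_of(S,n)[0]['mask'];print(n,onz(S,cen(m),.035))
# colour: red tab, teal
for p,nm in((S,'scene'),(D,'side')):
    h=cv2.cvtColor(p['color'],cv2.COLOR_RGB2HSV)
    red=((h[...,0]<6)|(h[...,0]>174))&(h[...,1]>170)&(h[...,2]>90)
    n,l,st,c=cv2.connectedComponentsWithStats(red.astype(np.uint8))
    for i in range(1,n):
        if st[i,4]>15: print(nm,'red',st[i],c[i].round(1),onz(p,c[i],.12).round(3))
cr=S['color'][160:310,130:320];cv2.imwrite('pics/c1.png',cv2.resize(cr[...,::-1],None,fx=4.2,fy=4,interpolation=cv2.INTER_CUBIC))
E
```

```text
[0.6855918  0.46792071 0.035     ] [0.59566309 0.35191795 0.035     ]
[[ 1.7373  0.6694  0.485   2.1689]
 [ 1.7384  0.6773  0.4745 -0.943 ]
 [ 1.7389  0.6721  0.4831 -0.9   ]]
[0.7373 0.6694 0.485  2.1689] [ 1.      0.6856  0.4679 -1.5708]
pan ((281.2336120605469, 192.23043823242188), (38.72074508666992, 45.3411865234375), 95.62630462646484) [0.53264779 0.08273017 0.117     ]
pan ((287.9033508300781, 215.4359893798828), (30.079038619995117, 50.34316635131836), 91.20137023925781) [0.53699906 0.07485561 0.117     ]
amber_block [0.43151017 0.34783181 0.035     ]
green_block [ 0.5573653 -0.0778805  0.035    ]
scene red [207 211   6   7  28] [209.6 214.2] [ 0.532 -0.111  0.12 ]
scene red [368 235  20  18 272] [377.8 243.8] [0.762 0.244 0.12 ]
scene red [157 255   8   6  24] [160.7 257.6] [ 0.608 -0.256  0.12 ]
scene red [144 256  11  17  72] [148.7 264.1] [ 0.615 -0.287  0.12 ]
side red [320 113  13   3  19] [325.5 114.5] [ 0.42  -0.718  0.12 ]
side red [275 167   9   4  16] [279.1 167.8] [ 0.577 -0.19   0.12 ]
side red [289 176   5  11  55] [291. 181.] [ 0.537 -0.104  0.12 ]
side red [186 279  18  19 258] [194.3 287. ] [0.701 0.341 0.12 ]
```

View pics/c1.png

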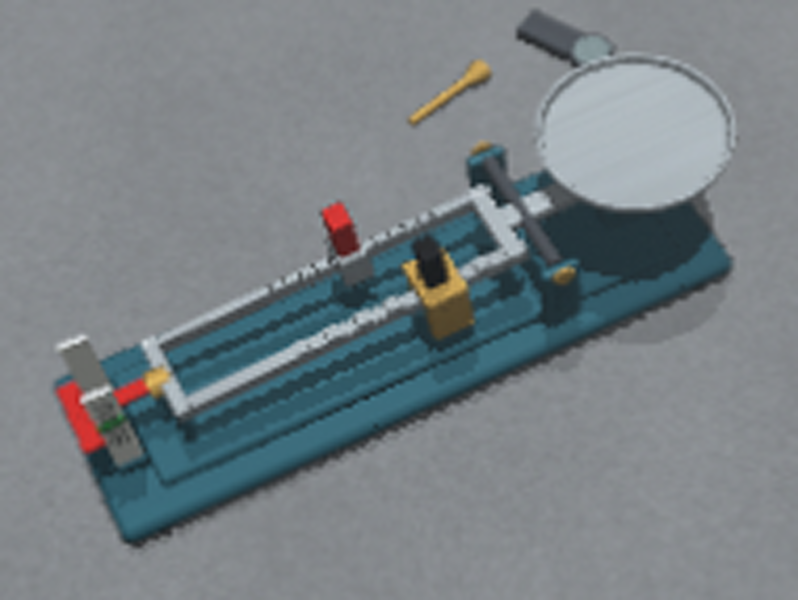

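```bash
cat >> h.py <<'E'
def tri(l):
    A=np.zeros((3,3));b=np.zeros(3);L=[(ray(p,uv)) for p,uv in l]
    for o,d in L:
        d=d/np.linalg.norm(d);M=np.eye(3)-np.outer(d,d);A+=M;b+=M@o
    X=np.linalg.solve(A,b);return X,[np.linalg.norm(np.cross(X-o,d/np.linalg.norm(d))) for o,d in L]
def comps(p,lo,hi,mn=20):
    h=cv2.cvtColor(p['color'],cv2.COLOR_RGB2HSV);m=cv2.inRange(h,np.array(lo),np.array(hi))
    n,l,st,c=cv2.connectedComponentsWithStats(m);return [(l==i,st[i],c[i]) for i in range(1,n) if st[i,4]>mn]
E
python3 - <<'E'
from h import *
S=cam('scene');D=cam('side');V=[]
for p,uv in((S,(378,199)),(D,(251,325))):
    C=comps(p,(125,90,40),(150,255,255))
    k=min(C,key=lambda c:np.hypot(*(c[2]-uv)));print(k[1],k[2],onz(p,k[2],.035));V.append((p,k[0]))
x0=onz(*[V[0][0],cen(V[0][1])],.035)[:2]
print(np.round(fitbox(V,[.06,.045,.045],.008,x0),4))
for v in V: print(np.round(fitbox([v],[.06,.045,.045],.008,x0),4)[0])
e=[]
for p in(S,D):
    m=masks_of(p,'pan_floor')[0]['mask'];k=cv2.findContours(m.astype(np.uint8),0,1)[0]
    e.append((p,cv2.fitEllipse(max(k,key=len))[0]))
print('pan tri',tri(e))
print('red tab',tri([(S,(209.6,214.2)),(D,(291,181))]), 'pole',[onz(S,(209.8,212),.135),onz(S,(231.9,221.2),.135)])
for p in(S,D):
    for m,st,c in comps(p,(85,90,30),(100,255,255),800): print('teal',st,c,cv2.minAreaRect(cv2.findContours(m.astype(np.uint8),0,1)[0][0]))
# base corners on z: from crop: (128,540),(733,265) bottom edges
f=lambda u,v:(130+u/4.2,160+v/4)
for c in((128,543),(733,270)): print('corner',onz(S,f(*c),0))
print('pointer/post',onz(S,f(80,395),.085),onz(S,f(160,380),.085))
E
```

```text
[366 186  24  27 442] [377.760181   198.59276018] [0.59699997 0.35002561 0.035     ]
[234 309  33  32 941] [250.47290117 324.59404888] [0.59684736 0.35045039 0.035     ]
[[0.3657 0.5951 0.3484 0.053 ]
 [0.3675 0.5971 0.3483 0.0684]
 [0.3693 0.5969 0.3483 0.0704]]
[ 0.1884  0.5955  0.3506 -0.3405]
[0.1359 0.5971 0.3439 0.1175]
pan tri (array([0.53695885, 0.08045834, 0.12146251]), [np.float64(0.0010259545545479327), np.float64(0.0010259545545481105)])
red tab (array([ 0.53509055, -0.10996964,  0.11899673]), [np.float64(0.0030595045882857563), np.float64(0.0030595045882857393)]) pole [array([ 0.53617085, -0.10956056,  0.135     ]), array([ 0.58174156, -0.06668449,  0.135     ])]
teal [ 151  212  153   83 3536] [225.54015837 251.51272624] ((225.22076416015625, 247.41616821289062), (31.064796447753906, 159.67776489257812), 64.44003295898438)
teal [ 481  125   79   69 2961] [519.86085782 162.13610267] ((520.58837890625, 161.56878662109375), (74.25194549560547, 63.23930358886719), 9.605203628540039)
teal [ 448  189   86   79 3556] [494.46316085 232.04415073] ((493.2088623046875, 228.1431884765625), (87.79063415527344, 72.03095245361328), 10.68491268157959)
teal [ 262  217   53   45 1542] [286.3923476  243.91374838] ((288.0412292480469, 237.90721130371094), (44.13624572753906, 50.49332046508789), 87.39744567871094)
corner [ 0.64457297 -0.29213259  0.        ]
corner [0.59018155 0.13032966 0.        ]
pointer/post [ 0.58007751 -0.28657964  0.085     ] [ 0.58689418 -0.23945502  0.085     ]
```

Emit:
{"fn": "drive_tool", "kwargs": {
  "rows": [
    [0,0,-6,0,0,0,1],
    [0,0,-6,0,0,0,1],
    [0,0,-6,0,0,0,1],
    [0,0,-6,0,0,0,1],
    [0,0,0,-0.028,-0.025,0,1],
    [0,0,0,-0.028,-0.025,0,1],
    [0,0,0,-0.028,-0.025,0,1],
    [0,0,0,-0.028,-0.025,0,1]
  ]
}}

```text
time: 2.17
tool_pos: [0.3593, 0.5356, 0.2033]
tcp_rot: [-0.085, 3.14, 0.0]
wrist_force: [0.6, 1.2, 0.2]
width: 0.999
grip_force: 0.0
```

Emit:
{"fn": "drive_tool", "kwargs": {
  "rows": [
    [0,0,0,-0.028,-0.025,0,1],
    [0,0,0,-0.028,-0.025,0,1],
    [0,0,0,-0.028,-0.025,0,1],
    [0,0,0,-0.028,-0.025,0,1],
    [0,0,0,-0.028,-0.025,0,1],
    [0,0,0,-0.028,-0.025,0,1],
    [0,0,0,-0.028,-0.025,0,1],
    [0,0,0,-0.028,-0.025,0,1]
  ]
}}

```text
time: 2.83
tool_pos: [0.5942, 0.3472, 0.2035]
tcp_rot: [-0.083, 3.14, 0.0]
wrist_force: [0.7, 1.5, 0.3]
width: 0.999
grip_force: 0.0
```

Run:
```python
from h import *
W=cam('wrist');save(W,'w1.png');S=cam('scene');D=cam('side')
s=status.read_state();print(s['tool_pos'],s['tcp_rot'],s['time'],s['joint_vel'])
for m,st,c in comps(W,(125,90,40),(150,255,255),300):
    x=onz(W,c,.035);print(st,c,x)
    if np.hypot(x[0]-.597,x[1]-.349)<.04: print(np.round(fitbox([(W,m)],[.06,.045,.045],.008,x[:2]),4))
b=[(p,cen(masks_of(p,'water_bottle')[0]['mask'])) for p in(S,D)]
print('bottle',tri(b))
```

```text
[0.59495306 0.34631519 0.20303506] [-7.65685760e-02  3.14057363e+00 -3.80282519e-04] 2.9833 [ 0.05401605 -0.01646476  0.02279446  0.02811292  0.00997697  0.01236023]
[ 395    0  106   36 3362] [445.36198691  15.97352766] [0.40734952 0.50482879 0.035     ]
[ 258  163   43   59 2266] [278.74360106 192.19682259] [0.59687369 0.34973076 0.035     ]
[[ 0.1449  0.5977  0.3491 -0.0594]
 [ 0.1459  0.5991  0.3497 -0.0419]
 [ 0.1472  0.5983  0.3503 -0.0287]]
[357 236  31  36 873] [371.56471936 253.97709049] [0.66683546 0.465678   0.035     ]
bottle (array([0.71558259, 0.38092543, 0.06765836]), [np.float64(0.0002949640563277651), np.float64(0.0002949640563279792)])
```

View pics/w1.png

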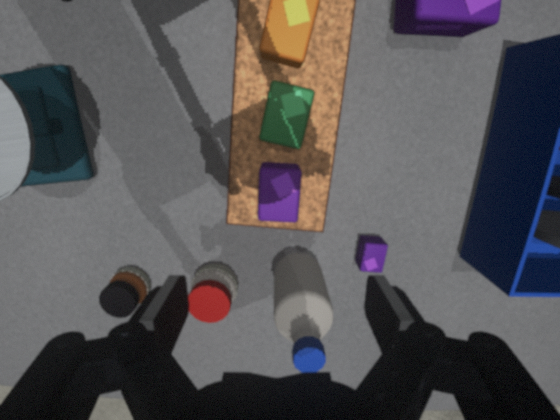

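The block lies at wrist (279,192), square with the tool. The bottle is 0.12 m farther out in x, so it is clear of the gripper. I'll descend and grip.

Emit:
{"fn": "drive_tool", "kwargs": {
  "rows": [
    [0,0,0,-0.002,0.003,0.036,1],
    [0,0,0,0,0,0.036,1],
    [0,0,0,0,0,0.036,1],
    [0,0,0,0,0,0.036,1],
    [0,0,0,0,0,0.025,1],
    [0,0,0,0,0,0.014,1],
    [0,0,0,0,0,0,0.4],
    [0,0,0,0,0,0,0.4]
  ],
  "force": 30
}}

```text
time: 3.75
tool_pos: [0.5938, 0.3526, 0.0203]
tcp_rot: [0.086, -3.14, 0.0]
wrist_force: [0.1, 0.9, -0.3]
width: 0.746
grip_force: 0.0
```

Emit:
{"fn": "drive_tool", "kwargs": {
  "rows": [
    [0,0,0,0,0,0,0.4],
    [0,0,0,0,0,0,0.3],
    [0,0,0,0,0,0,0.3],
    [0,0,0,0,0,0,0.3],
    [0,0,0,0,0,0,0.3]
  ]
}}

```text
time: 4.17
tool_pos: [0.5977, 0.3525, 0.025]
tcp_rot: [-0.083, 3.134, 0.003]
wrist_force: [-0.2, -2.1, 6.5]
width: 0.301
grip_force: 3.1
```

Run:
```python
from h import *
W=cam('wrist');D=cam('side');s=status.read_state();print(s['tool_pos'],s['width'],s['grip_force'],s['wrist_force'])
im=np.hstack([cv2.resize(W['color'],(400,300)),cv2.resize(D['color'][280:420,180:366],(400,300))])
cv2.imwrite('pics/g.png',im[...,::-1])
```

```text
[0.59775411 0.35247325 0.02496796] 0.3004437847762011 3.0692119311424904 [-0.84839033 -1.70412036  5.49550118]
```

View pics/g.png

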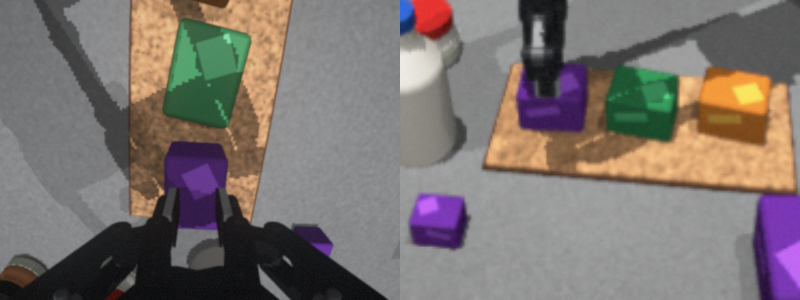

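Run:
```python
from h import *
W=cam('wrist');D=cam('side');S=cam('scene');s=status.read_state()
Rm=R.from_rotvec(s['tcp_rot']).as_matrix();t=s['tool_pos']
for dz in(0,-.01,-.019,-.03):
    print(dz,[proj(W,t+Rm@[0,y,dz]).round() for y in(-.0225,-.013,.013,.0225)],proj(D,t+Rm@[0,.0225,dz]).round())
for p,uv,n in((W,(275,250),'W'),(D,(251,325),'D'),(S,(378,199),'S')):
    k=min(comps(p,(125,90,40),(150,255,255)),key=lambda c:np.hypot(*(c[2]-uv)));print(n,k[1],k[2])
    print([proj(p,[.597+a,.35+b,z]).round().tolist() for a in(-.03,.03) for b in(-.0225,.0225) for z in (.008,.053)])
cv2.imwrite('pics/g2.png',np.hstack([cv2.resize(W['color'][180:380,170:390],(440,400)),cv2.resize(D['color'][290:360,215:285],(350,400),interpolation=cv2.INTER_CUBIC)])[...,::-1])
```

```text
0 [array([240., 254.]), array([256., 254.]), array([299., 254.]), array([314., 254.])] [249. 338.]
-0.01 [array([238., 261.]), array([254., 261.]), array([300., 261.]), array([317., 261.])] [249. 334.]
-0.019 [array([236., 269.]), array([253., 269.]), array([301., 269.]), array([319., 269.])] [249. 331.]
-0.03 [array([233., 279.]), array([252., 279.]), array([303., 279.]), array([321., 279.])] [248. 327.]
W [ 230  199   89  123 8249] [274.22681537 254.11043763]
[[240.0, 195.0], [229.0, 219.0], [312.0, 199.0], [322.0, 223.0], [238.0, 280.0], [229.0, 322.0], [304.0, 283.0], [311.0, 325.0]]
D [234 310  33  31 730] [251.79178082 327.22465753]
[[267.0, 326.0], [266.0, 310.0], [265.0, 344.0], [264.0, 328.0], [238.0, 324.0], [237.0, 309.0], [234.0, 342.0], [233.0, 326.0]]
S [366 187  24  26 336] [378.04464286 201.05654762]
[[364.0, 198.0], [367.0, 189.0], [378.0, 194.0], [381.0, 184.0], [374.0, 215.0], [377.0, 206.0], [388.0, 210.0], [391.0, 201.0]]
```

View pics/g2.png

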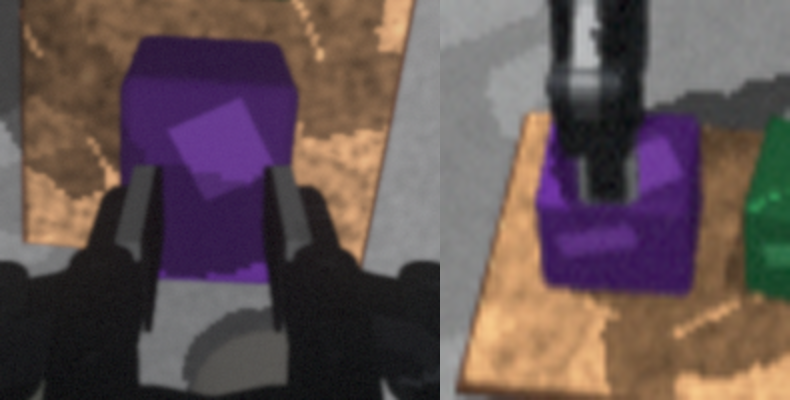

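The side crop shows the fingertips standing on the block's top near (247,325), about z 0.053, not gripping its sides. So the tips sit higher than the reported TCP implied. I'll open, go 12 mm lower, which is safe under either reading of the height, and check again.

Emit:
{"fn": "drive_tool", "kwargs": {
  "rows": [
    [0,0,0,0,0,-0.02,0.3],
    [0,0,0,0,0,0,1],
    [0,0,0,0,0,0,1],
    [0,0,0,0,0,0,1],
    [0,0,0,0,0,0,1],
    [0,0,0,0,0,0,1],
    [0,0,0,0,0,0,1]
  ]
}}

```text
time: 5.0
tool_pos: [0.5942, 0.3514, 0.0394]
tcp_rot: [0.083, -3.139, 0.001]
wrist_force: [0.5, -0.5, 0.5]
width: 0.998
grip_force: 0.0
```

Run:
```python
from h import *
W=cam('wrist');D=cam('side');S=cam('scene');s=status.read_state()
Rm=R.from_rotvec(s['tcp_rot']).as_matrix();t=s['tool_pos'];print(t,s['wrist_force'],s['width'],s['time'])
cv2.imwrite('pics/g3.png',np.hstack([cv2.resize(W['color'],(400,300)),cv2.resize(D['color'][230:350,180:340],(400,300),interpolation=cv2.INTER_CUBIC)])[...,::-1])
for dz in(0,-.013,-.03,-.04): print(dz,proj(D,t+Rm@[0,.05,dz]).round(),proj(D,t+Rm@[0,-.05,dz]).round(),proj(W,t+Rm@[0,.0425,dz]).round())
for p,uv,n in((W,(275,250),'W'),(D,(251,325),'D'),(S,(378,199),'S')):
    k=min(comps(p,(125,90,40),(150,255,255)),key=lambda c:np.hypot(*(c[2]-uv)));print(n,k[1],k[2])
```

```text
[0.59439035 0.35157369 0.03964118] [-1.27967859 -0.7067086  -0.0072198 ] 1.0038537147822615 5.15
0 [249. 344.] [253. 305.] [348. 254.]
-0.013 [249. 340.] [253. 300.] [353. 264.]
-0.03 [248. 333.] [253. 294.] [360. 279.]
-0.04 [248. 329.] [252. 290.] [366. 290.]
W [ 235  199   82  113 8248] [273.94653249 254.70041222]
D [234 310  33  31 703] [252.09388336 327.11379801]
S [366 186  24  27 420] [378.27380952 199.10952381]
```

View pics/g3.png

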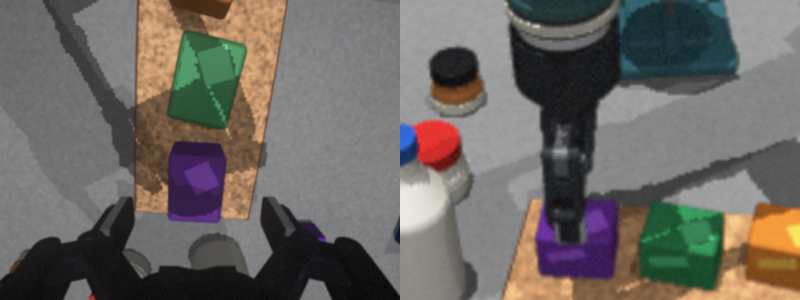

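Run:
```python
from h import *
D=cam('side')
for y in(.394,.40,.405): print(y,[proj(D,[.594,y,z]).round(1).tolist() for z in(.04,.053,.065,.075,.085,.1)])
for i in range(3):
    W=cam('wrist');s=status.read_state();print(s['tool_pos'],s['tcp_rot'],s['q'],s['time'])
```

```text
0.394 [[248.7, 340.8], [248.3, 336.1], [248.0, 331.6], [247.7, 327.8], [247.3, 324.0], [246.9, 318.1]]
0.4 [[248.3, 343.4], [247.9, 338.7], [247.5, 334.2], [247.2, 330.4], [246.9, 326.5], [246.4, 320.6]]
0.405 [[247.9, 345.6], [247.5, 340.9], [247.1, 336.4], [246.8, 332.6], [246.5, 328.7], [246.0, 322.8]]
[0.59456924 0.35161661 0.0399404 ] [ 8.34205543e-02 -3.14004532e+00  3.84664917e-04] [ 4.98012447e-01  4.26399332e-01  1.70517350e+00 -2.19982376e-05
  1.01052253e+00 -1.12589303e+00] 5.25
[0.59464446 0.35162367 0.04002988] [ 8.34242246e-02 -3.14018199e+00  2.97044081e-04] [ 4.97976135e-01  4.26327243e-01  1.70509052e+00 -3.66283058e-05
  1.01053045e+00 -1.12592160e+00] 5.3
[0.59464918 0.35166255 0.04010668] [ 8.33450341e-02 -3.14025871e+00  1.88360028e-04] [ 4.98007219e-01  4.26224274e-01  1.70507859e+00 -3.81639831e-06
  1.01054748e+00 -1.12585626e+00] 5.35
```

Emit:
{"fn": "drive_tool", "kwargs": {
  "rows": [
    [0,0,0,0,0,0.019,1],
    [0,0,0,0,0,0.019,1],
    [0,0,0,0,0,0,1],
    [0,0,0,0,0,0,0.4],
    [0,0,0,0,0,0,0.4],
    [0,0,0,0,0,0,0.4],
    [0,0,0,0,0,0,0.4],
    [0,0,0,0,0,0,0.4]
  ],
  "force": 30
}}

```text
time: 6.02
tool_pos: [0.5961, 0.3521, 0.0042]
tcp_rot: [-0.084, 3.138, 0.001]
wrist_force: [0.9, -1.8, 3.6]
width: 0.527
grip_force: 31.4
```

Width 0.527 is 45 mm, so the block is gripped. I'll lift it and carry it over the pan.

Emit:
{"fn": "drive_tool", "kwargs": {
  "rows": [
    [0,0,0,0,0,-0.015,0.4],
    [0,0,0,0,0,-0.03,0.4],
    [0,0,0,0,0,-0.035,0.4],
    [0,0,0,0,0,-0.035,0.4],
    [0,0,0,0,0,-0.035,0.4],
    [0,0,0,0.005,-0.0185,-0.01,0.4],
    [0,0,0,0.01,-0.035,0,0.4],
    [0,0,0,0.01,-0.035,0,0.4]
  ]
}}

```text
time: 6.68
tool_pos: [0.5748, 0.2626, 0.1649]
tcp_rot: [-0.087, 3.137, 0.003]
wrist_force: [0.3, -0.8, -3.6]
width: 0.522
grip_force: 31.7
```

Emit:
{"fn": "drive_tool", "kwargs": {
  "rows": [
    [0,0,0,0.01,-0.036,0,0.4],
    [0,0,0,0.01,-0.036,0,0.4],
    [0,0,0,0.01,-0.036,0,0.4],
    [0,0,0,0.009,-0.036,0,0.4],
    [0,0,0,0.009,-0.036,0,0.4],
    [0,0,0,0,0,0,0.4],
    [0,0,0,0,0,0,0.4]
  ]
}}

```text
time: 7.27
tool_pos: [0.5351, 0.078, 0.1625]
tcp_rot: [0.077, -3.14, -0.001]
wrist_force: [-0.5, -0.3, -3.8]
width: 0.521
grip_force: 32.0
```

Run:
```python
from h import *
S=cam('scene');D=cam('side');W=cam('wrist')
s=status.read_state();print(s['tool_pos'],s['tcp_rot'],s['wrist_force'],s['width'],s['time'])
B=[];P=[]
for p,n in((S,'S'),(D,'D'),(W,'W')):
    X=[s['tool_pos'][0],s['tool_pos'][1],.19]
    uv=proj(p,X)
    C=comps(p,(125,90,40),(150,255,255))
    k=min(C,key=lambda c:np.hypot(*(c[2]-uv)));print(n,uv,k[1],k[2]);B.append((p,k[2]))
    for m in masks_of(p,'pan_floor')[:1]:
        kk=max(cv2.findContours(m['mask'].astype(np.uint8),0,1)[0],key=len);e=cv2.fitEllipse(cv2.convexHull(kk));print('pan',m['score'],e,onz(p,e[0],.119));P.append((p,e[0]))
print('block',tri(B[:2]),tri(B),'pan',tri(P[:2]))
save(W,'w2.png');save(S,'s2.png');save(D,'d2.png')
```

```text
[0.53609763 0.08054013 0.16254582] [-8.40245749e-02  3.14026017e+00  1.09676496e-03] [ 0.12533095  0.34230025 -3.25506093] 0.5234100994816995 7.4167
S [281.14079692 176.28584437] [272 161  21  31 466] [282.07296137 177.01287554]
pan 0.97 ((280.8695068359375, 192.6842803955078), (40.1190071105957, 46.565616607666016), 93.89651489257812) [0.53497743 0.08077755 0.119     ]
D [288.06697443 190.4009308 ] [275 178  26  24 439] [287.63781321 190.96583144]
pan 0.82 ((287.8836975097656, 216.5485076904297), (34.55780029296875, 48.781497955322266), 90.94142150878906) [0.53661937 0.08308294 0.119     ]
W [278.37911956 276.62046236] [  227   212   101   139 12699] [276.5167336  280.91172533]
pan 0.66 ((274.3638916015625, 225.25265502929688), (158.9077606201172, 170.21095275878906), 90.35171508789062) [0.53335856 0.07799096 0.119     ]
block (array([0.5375356 , 0.08206533, 0.18890067]), [np.float64(0.0006099371203321926), np.float64(0.0006099371203322774)]) (array([0.53816669, 0.08097711, 0.18923995]), [np.float64(0.0011354466232946264), np.float64(0.0011868208421618306), np.float64(0.0014995670463390657)]) pan (array([0.53582773, 0.08114309, 0.11847641]), [np.float64(0.0010623167311172648), np.float64(0.0010623167311174845)])
```

Emit:
{"fn": "drive_tool", "kwargs": {
  "rows": [
    [0,0,0,0,0,0.018,0.4],
    [0,0,0,0,0,0.014,0.4],
    [0,0,0,0,0,0.006,0.4],
    [0,0,0,0,0,0.003,0.4],
    [0,0,0,0,0,0.003,0.4],
    [0,0,0,0,0,0.002,0.4],
    [0,0,0,0,0,0.002,0.4],
    [0,0,0,0,0,0,0.4]
  ]
}}

```text
time: 8.23
tool_pos: [0.5363, 0.0798, 0.1145]
tcp_rot: [-0.084, 3.14, 0.0]
wrist_force: [1.0, 0.1, -3.8]
width: 0.521
grip_force: 32.0
```

Emit:
{"fn": "drive_tool", "kwargs": {
  "rows": [
    [0,0,0,0,0,0.001,0.4],
    [0,0,0,0,0,0.001,0.4],
    [0,0,0,0,0,0,0.4]
  ]
}}

```text
time: 8.48
tool_pos: [0.5365, 0.0798, 0.1127]
tcp_rot: [-0.083, 3.139, 0.0]
wrist_force: [-0.4, 0.2, -1.1]
width: 0.521
grip_force: 32.1
```

Emit:
{"fn": "drive_tool", "kwargs": {
  "rows": [
    [0,0,0,0,0,0.001,0.4],
    [0,0,0,0,0,0,0.4]
  ]
}}

```text
time: 8.65
tool_pos: [0.5364, 0.0798, 0.1115]
tcp_rot: [-0.083, 3.14, 0.0]
wrist_force: [0.2, 0.1, -3.1]
width: 0.523
grip_force: 32.1
```

Emit:
{"fn": "drive_tool", "kwargs": {
  "rows": [
    [0,0,0,0,0,0.001,0.4],
    [0,0,0,0,0,0.001,0.4],
    [0,0,0,0,0,0.001,0.4],
    [0,0,0,0,0,0,0.4]
  ]
}}

```text
time: 8.98
tool_pos: [0.5362, 0.0796, 0.1081]
tcp_rot: [-0.084, 3.14, -0.0]
wrist_force: [1.0, 1.3, -2.2]
width: 0.521
grip_force: 32.1
```

Emit:
{"fn": "drive_tool", "kwargs": {
  "rows": [
    [0,0,0,0,0,0.001,0.4],
    [0,0,0,0,0,0,0.4]
  ]
}}

```text
time: 9.15
tool_pos: [0.5361, 0.0796, 0.1071]
tcp_rot: [0.083, -3.14, 0.0]
wrist_force: [0.0, 0.3, -2.0]
width: 0.524
grip_force: 32.1
```

Run:
```python
from h import *
for i in range(3):
    D=cam('side');s=status.read_state();print(s['wrist_force'][2],s['tool_pos'][2])
```

```text
-1.4958060182565305 0.10717747456658075
-0.43481216420449376 0.10720943150290273
-2.5087889785687367 0.10727851848025174
```

Emit:
{"fn": "drive_tool", "kwargs": {
  "rows": [
    [0,0,0,0,0,0.001,0.4],
    [0,0,0,0,0,0,0.4]
  ]
}}

```text
time: 9.47
tool_pos: [0.5361, 0.0796, 0.1062]
tcp_rot: [0.083, -3.14, 0.0]
wrist_force: [0.9, 0.7, -0.9]
width: 0.523
grip_force: 32.2
```

Run:
```python
from h import *
for i in range(3):
    D=cam('side');s=status.read_state();print(s['wrist_force'][2],s['tool_pos'][2])
```

```text
-1.887585183155083 0.10618635836684862
-1.9815920490086079 0.10623591964433728
-1.7320166221964641 0.1062564947032191
```

Near the lower stop. I'll release and rise.

Emit:
{"fn": "drive_tool", "kwargs": {
  "rows": [
    [0,0,0,0,0,0.0005,0.55],
    [0,0,0,0,0,0,0.6],
    [0,0,0,0,0,0,0.8],
    [0,0,0,0,0,0,1],
    [0,0,0,0,0,0,1],
    [0,0,0,0,0,-0.02,1],
    [0,0,0,0,0,-0.035,1],
    [0,0,0,0,0,-0.035,1]
  ]
}}

```text
time: 10.28
tool_pos: [0.5344, 0.0795, 0.1951]
tcp_rot: [0.083, -3.136, 0.001]
wrist_force: [1.0, 0.5, -0.8]
width: 0.998
grip_force: 0.0
```

Emit:
{"fn": "drive_tool", "kwargs": {
  "rows": [
    [0,0,0,0,-0.025,-0.03,0.5],
    [0,0,0,0,-0.03,-0.02,0],
    [0,0,0,0,-0.03,0,0],
    [0,0,0,0,-0.03,0,0],
    [0,0,0,0,0,0,0],
    [0,0,0,0,0,0,0],
    [0,0,0,0,0,0,0],
    [0,0,0,0,0,0,0]
  ]
}}

```text
time: 10.95
tool_pos: [0.5419, -0.0343, 0.2454]
tcp_rot: [0.084, -3.14, -0.001]
wrist_force: [-0.5, -0.1, -1.4]
width: -0.001
grip_force: 0.0
```

Run:
```python
from h import *
S=cam('scene');D=cam('side');W=cam('wrist')
s=status.read_state();t=s['tool_pos'];print(t,s['tcp_rot'],s['wrist_force'],s['width'],s['time'])
save(W,'w3.png');save(S,'s3.png');save(D,'d3.png')
B=[]
for p,n in((S,'S'),(D,'D')):
    uv=proj(p,[.536,.08,.135]);k=min(comps(p,(125,90,40),(150,255,255)),key=lambda c:np.hypot(*(c[2]-uv)));B.append((p,k[2]))
print('block',tri(B))
for p,n in((S,'S'),(D,'D'),(W,'W')):
    h=cv2.cvtColor(p['color'],cv2.COLOR_RGB2HSV)
    red=((h[...,0]<6)|(h[...,0]>174))&(h[...,1]>150)&(h[...,2]>60)
    k,l,st,c=cv2.connectedComponentsWithStats(red.astype(np.uint8))
    for i in range(1,k):
        if st[i,4]>12: print(n,'red',st[i],c[i].round(1),onz(p,c[i],.12).round(3))
    for q in('poise_tab','rider_tab','pointer_tip'):
        for m in masks_of(p,q)[:2]: print(n,q,round(m['score'],2),m['bbox'],np.round(cen(m['mask']),1))
```

```text
[ 0.54205469 -0.03412116  0.24554822] [ 8.57081666e-02 -3.14000303e+00 -3.68087287e-04] [ 0.57341555 -0.54653758 -0.48062082] 0.002342484020663818 11.1
block (array([0.53688952, 0.08014126, 0.13668126]), [np.float64(5.375475399873e-05), np.float64(5.375475399880339e-05)])
S red [208 209   7  12  65] [211.3 214.2] [ 0.534 -0.107  0.12 ]
S red [368 235  20  20 295] [377.7 244.2] [0.763 0.243 0.12 ]
S red [141 250  22  18 131] [149.4 256.7] [ 0.596 -0.281  0.12 ]
S rider_tab 0.46 [209.7, 209.5, 216.0, 221.1] [211.4 214.2]
S pointer_tip 0.66 [141.5, 175.7, 307.9, 266.4] [235.6 219.4]
D red [320 113  13   4  29] [326.1 114.6] [ 0.418 -0.716  0.12 ]
D red [274 158  11   6  30] [279.4 159.7] [ 0.581 -0.25   0.12 ]
D red [288 173   6  12  59] [290.9 178.7] [ 0.538 -0.118  0.12 ]
D red [186 278  18  20 283] [194.6 287.1] [0.7   0.342 0.12 ]
D poise_tab 0.63 [273.4, 178.6, 281.1, 188.9] [275.2 186.1]
D rider_tab 0.48 [286.2, 172.1, 297.4, 185.7] [291.  178.7]
D rider_tab 0.16 [302.7, 170.9, 352.5, 177.4] [330.1 174. ]
D pointer_tip 0.92 [261.5, 161.1, 313.3, 237.3] [284.9 204. ]
D pointer_tip 0.42 [286.5, 171.5, 297.4, 195.2] [291.2 183. ]
W red [192 185  14  21 218] [198.2 196.4] [ 0.543 -0.112  0.12 ]
W red [ 33 201  11   5  36] [ 37.4 203.2] [ 0.558 -0.281  0.12 ]
W red [ 37 212  41  29 496] [ 52.6 223.5] [ 0.58  -0.268  0.12 ]
W red [459 309  37  33 867] [477.5 325.3] [0.682 0.213 0.12 ]
W poise_tab 0.78 [234.1, 221.6, 255.2, 247.8] [244.  235.2]
W rider_tab 0.65 [191.0, 179.7, 211.2, 205.2] [200.2 193. ]
W rider_tab 0.46 [548.1, 99.2, 560.0, 136.7] [554.8 122.1]
```

View pics/w3.png

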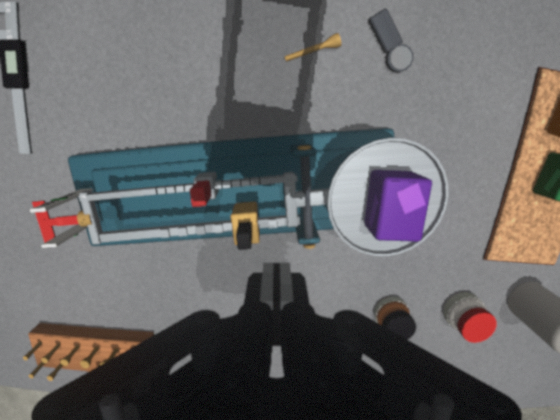

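The wrist view shows the block in the middle of the pan, which is down at (390,200). The rider tab is at (199,195), the poise tab at (243,237) and the red pointer near (45,222). Next I'll compute the tab positions in world and tool axes, and the height of the shut fingertips.

Run:
```python
from h import *
S=cam('scene');D=cam('side');W=cam('wrist')
s=status.read_state();t=s['tool_pos'];Rm=R.from_rotvec(s['tcp_rot']).as_matrix()
print('tx,ty axes',Rm[:,0].round(3),Rm[:,1].round(3),t)
print('rider',onz(W,(199,195),.140),'poise',onz(W,(242,238),.1385))
print('S rider top',onz(S,(210.5,211),.140))
for p,im in((S,'S'),(D,'D')):
    for dz in(.0,-.02,-.03,-.04): 
        u=proj(p,t+Rm@[0,0,dz]);print(im,dz,u.round(1))
    u=proj(p,t+Rm@[0,0,-.03]).round().astype(int)
    g=p['color'].astype(int).sum(2)//3
    for v in range(u[1]-8,u[1]+22): print(v,g[v,u[0]-6:u[0]+7:2].tolist())
for dz in(0,-.01,-.02,-.03,-.04): print('W',dz,[proj(W,t+Rm@[x,0,dz]).round() for x in(0,.011)])
g=W['color'].astype(int).sum(2)//3
print([(v,g[v,270:284:4].tolist()) for v in range(250,275,2)])
```

```text
tx,ty axes [-0.999 -0.053 -0.   ] [-0.053  0.999 -0.   ] [ 0.54218693 -0.03518737  0.24580974]
rider [ 0.53614338 -0.10708148  0.14      ] poise [ 0.57709945 -0.06682815  0.1385    ]
S rider top [ 0.53732512 -0.10745164  0.14      ]
S 0.0 [235.6 177.9]
S -0.02 [234.9 172.6]
S -0.03 [234.6 169.8]
S -0.04 [234.2 167. ]
162 [30, 31, 32, 35, 74, 32, 97]
163 [30, 31, 51, 44, 77, 32, 85]
164 [30, 31, 67, 48, 76, 38, 79]
165 [31, 31, 72, 56, 68, 46, 72]
166 [29, 33, 72, 59, 65, 49, 69]
167 [30, 32, 66, 67, 58, 49, 78]
168 [42, 32, 57, 71, 56, 57, 113]
169 [59, 31, 53, 72, 56, 95, 140]
170 [63, 30, 53, 71, 50, 96, 146]
171 [64, 37, 53, 72, 48, 91, 146]
172 [65, 60, 66, 74, 80, 131, 143]
173 [66, 65, 69, 87, 133, 144, 144]
174 [106, 66, 66, 86, 143, 146, 145]
175 [117, 64, 67, 84, 144, 147, 142]
176 [122, 65, 66, 73, 146, 147, 131]
177 [122, 66, 64, 81, 145, 144, 125]
178 [123, 65, 66, 74, 112, 137, 151]
179 [123, 65, 66, 71, 88, 142, 157]
180 [123, 66, 66, 68, 83, 161, 130]
181 [124, 66, 66, 64, 85, 152, 79]
182 [124, 108, 66, 65, 79, 104, 114]
183 [124, 82, 65, 74, 73, 85, 141]
184 [124, 11
[... 1358 characters left out ...]
, 90, 87, 60, 61, 63, 62]
158 [104, 108, 93, 74, 73, 73, 74]
159 [99, 110, 105, 134, 134, 133, 133]
W 0 [array([277., 254.]), array([277., 237.])]
W -0.01 [array([277., 261.]), array([277., 244.])]
W -0.02 [array([277., 270.]), array([277., 251.])]
W -0.03 [array([277., 279.]), array([277., 259.])]
W -0.04 [array([277., 289.]), array([277., 269.])]
[(250, [119, 117, 117, 121]), (252, [117, 119, 119, 118]), (254, [121, 119, 119, 116]), (256, [120, 120, 116, 120]), (258, [119, 119, 118, 120]), (260, [117, 119, 116, 116]), (262, [99, 90, 92, 98]), (264, [76, 45, 45, 76]), (266, [76, 40, 37, 73]), (268, [69, 38, 36, 74]), (270, [71, 37, 37, 70]), (272, [69, 34, 36, 71]), (274, [67, 32, 35, 71])]
```

Tips shut are about 30 mm above the reported TCP. The poise reads about notch 1 and the rider about 56 mm. I'll line the tool up with the beam and come down on the pan side of the poise tab.

Emit:
{"fn": "drive_tool", "kwargs": {
  "rows": [
    [0,0,-4.3,0,0,0,0],
    [0,0,0,-0.032,-0.014,0,0],
    [0,0,0,0,0,0.04,0],
    [0,0,0,0,0,0.04,0],
    [0,0,0,0,0,0.035,0],
    [0,0,0,0,0,0.02,0],
    [0,0,0,0,0,0.019,0],
    [0,0,0,0,0,0,0]
  ]
}}

```text
time: 12.37
tool_pos: [0.5717, -0.0444, 0.0866]
tcp_rot: [0.2, -3.126, -0.003]
wrist_force: [-1.4, -0.2, 0.3]
width: 0.001
grip_force: 0.2
```

Run:
```python
from h import *
S=cam('scene');D=cam('side');W=cam('wrist')
s=status.read_state();t=s['tool_pos'];Rm=R.from_rotvec(s['tcp_rot']).as_matrix();print(t,s['tcp_rot'],s['wrist_force'],s['time'])
b=-Rm[:,1];print(Rm[:,0].round(3))
for m in masks_of(W,'poise_tab')[:2]: print(m['score'],m['bbox'],cen(m['mask']))
for m in masks_of(W,'rider_tab')[:2]: print(m['score'],m['bbox'],cen(m['mask']))
cv2.imwrite('pics/w4.png',np.hstack([cv2.resize(W['color'],(480,360)),cv2.resize(S['color'][180:260,195:265],(315,360),interpolation=cv2.INTER_CUBIC)])[...,::-1])
```

```text
[ 0.57617597 -0.04484737  0.09259025] [-2.00914572e-01  3.13462288e+00  3.10272784e-04] [-0.3234682   1.70742626 -0.15897479] 12.5167
[-0.992 -0.128 -0.001]
0.95 [216.8, 254.6, 250.8, 316.3] (np.float64(232.63298202107873), np.float64(283.77309361438313))
0.6 [124.6, 173.0, 176.2, 222.7] (np.float64(149.1720297029703), np.float64(196.4480198019802))
0.3 [211.7, 215.0, 264.7, 318.0] (np.float64(236.07246740220663), np.float64(258.53360080240725))
```

View pics/w4.png

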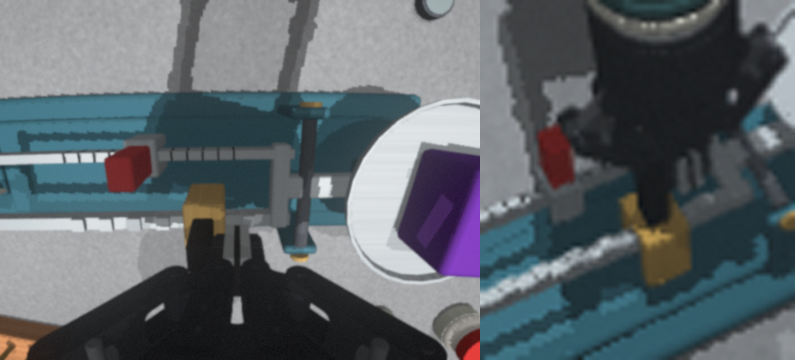

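The pad stands just on the pan side of the black tab, at picture (205,240) against the finger at (238,240), with a few mm of gap. I'll push gently.

Emit:
{"fn": "drive_tool", "kwargs": {
  "rows": [
    [0,0,0,0,-0.002,0,0],
    [0,0,0,0,-0.002,0,0],
    [0,0,0,0,-0.002,0,0],
    [0,0,0,0,-0.002,0,0],
    [0,0,0,0,-0.002,0,0],
    [0,0,0,0,-0.002,0,0],
    [0,0,0,0,0,0,0]
  ]
}}

```text
time: 13.2
tool_pos: [0.5771, -0.0576, 0.0918]
tcp_rot: [0.201, -3.135, 0.001]
wrist_force: [0.3, 0.7, 1.5]
width: -0.005
grip_force: 0.4
```

```bash
cat >> h.py <<'E'
def look(k=2):
    W=cam('wrist');s=status.read_state();t=s['tool_pos'];print('t',s['time'],t.round(4),np.round(s['wrist_force'],1))
    for n in('poise_tab','rider_tab'):
        for m in masks_of(W,n)[:k]: print(n,round(m['score'],2),np.round(m['bbox']),np.round(cen(m['mask']),1))
    for m,st,c in comps(W,(15,110,60),(30,255,255),60): print('brass',st,c.round(1))
    h=cv2.cvtColor(W['color'],cv2.COLOR_RGB2HSV)
    red=((h[...,0]<6)|(h[...,0]>174))&(h[...,1]>150)&(h[...,2]>60)
    q,l,st,c=cv2.connectedComponentsWithStats(red.astype(np.uint8))
    for i in range(1,q):
        if st[i,4]>30: print('red',st[i],c[i].round(1),onz(W,c[i],.13).round(3))
    return W
E
python3 -c "
from h import *
look(1)"
```

```text
t 13.25 [ 0.577  -0.0574  0.0916] [ 0.2 -0.8  1.5]
poise_tab 0.88 [213. 255. 250. 318.] [231.9 284.5]
rider_tab 0.6 [153. 169. 202. 224.] [177.  195.3]
brass [377 120  21   4  71] [388.2 121.3]
brass [ 213  215   48   71 2120] [238.2 241.5]
brass [360 297  18   6  74] [368.9 299.7]
brass [ 10 402  17  18 105] [ 18.5 410.9]
red [ 154  170   47   52 1837] [176.8 195.5] [ 0.537 -0.108  0.13 ]
red [543 387  17  33 407] [552.6 404.9] [0.644 0.128 0.13 ]
```

Emit:
{"fn": "drive_tool", "kwargs": {
  "rows": [
    [0,0,0,0,-0.002,0,0],
    [0,0,0,0,-0.002,0,0],
    [0,0,0,0,-0.001,0,0],
    [0,0,0,0,0,0,0]
  ]
}}

```text
time: 13.68
tool_pos: [0.5779, -0.0622, 0.0917]
tcp_rot: [0.201, -3.135, 0.0]
wrist_force: [-0.4, 0.8, -0.6]
width: 0.002
grip_force: 0.0
```

```bash
python3 -c "
from h import *
look(1)"
```

```text
t 13.7333 [ 0.5779 -0.0621  0.0917] [-0.9  0.   0.1]
poise_tab 0.95 [212. 255. 246. 318.] [230.1 284.1]
rider_tab 0.65 [166. 171. 212. 222.] [187.6 194.8]
brass [384 119  23   5  95] [395.3 121. ]
brass [ 210  214   48   72 2149] [235.2 240.9]
brass [367 297  18   6  73] [376.1 299.4]
brass [ 13 402  18  18 109] [ 22.2 411.2]
red [ 165  170   45   51 1850] [187.1 195. ] [ 0.537 -0.108  0.13 ]
red [547 389  13  31 291] [554.3 405.2] [0.645 0.125 0.13 ]
```

Emit:
{"fn": "drive_tool", "kwargs": {
  "rows": [
    [0,0,0,0,0.004,0,0],
    [0,0,0,0,0.004,0,0],
    [0,0,0,0,0,-0.035,0],
    [0,0,0,0,0,-0.04,0],
    [0,0,0,0.016,0.012,-0.04,0],
    [0,0,0,0.016,0.012,-0.04,0],
    [0,0,0,0,0,0,0],
    [0,0,0,0,0,0,0]
  ]
}}

```text
time: 14.5
tool_pos: [0.5461, -0.0349, 0.2453]
tcp_rot: [-0.202, 3.128, -0.002]
wrist_force: [-0.3, 0.6, 0.0]
width: 0.002
grip_force: 0.0
```

```bash
cat >> h.py <<'E'
def tabs(W,zr=.14,zp=.1385):
    # balance-axis coordinates of tab tops relative to the pivot, from wrist picture
    b=np.array([-.1277,.9918]);pan=np.array([.5365,.0805]);piv=pan-.08*b
    for n,z in(('rider_tab',zr),('poise_tab',zp)):
        for m in masks_of(W,n)[:1]:
            l,t,r,bt=m['bbox'];X=onz(W,(l+8,bt-10),z)[:2]
            print(n,round(m['score'],2),'from pivot mm',round(-(X-piv)@b*1e3,1))
E
python3 -c "
from h import *
W=look(1);tabs(W);time=0
for i in range(3): s=status.read_state()
print(s['wrist_force'])"
```

```text
t 14.55 [ 0.5449 -0.035   0.2426] [ 0.3 -0.2 -0.3]
poise_tab 0.56 [212. 215. 235. 242.] [222.8 228.6]
rider_tab 0.66 [192. 172. 213. 195.] [201.7 182.4]
brass [296  34  56  22 299] [330.   44.8]
brass [ 75 193  12  15 123] [ 80.  200.7]
brass [212 198  27  39 545] [226.7 214.6]
brass [ 23 325  23  23 119] [ 33.5 336.9]
brass [ 41 328  24  23 134] [ 52.3 341. ]
brass [ 65 332  20  21 132] [ 73.3 343.8]
brass [ 79 334  26  25 169] [ 91.7 348.3]
brass [ 99 336  27  26 204] [112.5 351.1]
red [194 174  14  21 207] [199.7 185.2] [ 0.54  -0.109  0.13 ]
red [ 30 180  11   4  36] [ 34.3 181.2] [ 0.556 -0.273  0.13 ]
red [ 32 191  42  30 527] [ 48.  202.9] [ 0.576 -0.261  0.13 ]
red [447 318  37  32 855] [465.2 334. ] [0.675 0.202 0.13 ]
rider_tab 0.66 from pivot mm 105.9
poise_tab 0.56 from pivot mm 89.9
[-0.29508968  0.8311468   0.61043922]
```

```bash
cat >> h.py <<'E'
B=np.array([-.1277,.9918,0]);PAN=np.array([.5365,.0805,0]);PIV=PAN-.08*B
def redbig(img):
    h=cv2.cvtColor(img,cv2.COLOR_RGB2HSV)
    red=((h[...,0]<6)|(h[...,0]>174))&(h[...,1]>150)&(h[...,2]>60)
    q,l,st,c=cv2.connectedComponentsWithStats(red.astype(np.uint8))
    return [(st[i],c[i]) for i in range(1,q) if st[i,4]>25]
def ball(img):
    h=cv2.cvtColor(img,cv2.COLOR_RGB2HSV);m=cv2.inRange(h,np.array((15,110,60)),np.array((30,255,255)))
    q,l,st,c=cv2.connectedComponentsWithStats(m);return [(st[i],c[i]) for i in range(1,q) if st[i,4]>60]
def zat(p,uv,L):
    o,d=ray(p,uv);k=(-L-(o-PIV)@B)/(d@B);return (o+k*d)
E
python3 - <<'E'
from h import *
W=cam('wrist')
W3=dict(W);W3['color']=cv2.imread('pics/w3.png')[...,::-1].copy()
T=np.eye(4);T[:3,:3]=R.from_rotvec([.0853,-3.14,-.0004]).as_matrix();T[:3,3]=[.54212,-.0347,.2457]
W3['world_from_camera']=T@np.array(W['mount'])
for p,n in((W3,'w3'),(W,'now')):
    print(n,status.read_state()['tool_pos'])
    for st,c in redbig(p['color']): print('red',st,c.round(1),zat(p,c,.29).round(4))
    for st,c in ball(p['color']):
        if st[0]<130: print('ball',st,c.round(1),zat(p,c,.255).round(4))
E
```

```text
w3 [ 0.5434646  -0.03549975  0.23902552]
red [192 185  14  21 218] [198.2 196.4] [ 0.7167 -0.2694 -0.5226]
red [ 33 201  11   5  36] [ 37.4 203.2] [ 0.5615 -0.2893  0.1107]
red [ 37 212  41  29 496] [ 52.6 223.5] [ 0.5889 -0.2858  0.0976]
red [459 309  37  33 867] [477.5 325.3] [ 0.2054 -0.3352  0.7644]
ball [ 78 212  12  14 120] [ 83.  219.3] [ 0.5834 -0.2512  0.0933]
ball [ 39 344  21  22 108] [ 48.  355.7] [ 0.6802 -0.2388  0.1992]
ball [ 56 345  23  24 129] [ 66.9 358.3] [ 0.7003 -0.2362  0.18  ]
ball [ 80 347  18  22 125] [ 87.3 360. ] [ 0.725  -0.233   0.1551]
now [ 0.5434646  -0.03549975  0.23902552]
red [192 181  14  21 213] [198.3 191.1] [ 0.7281 -0.2679 -0.5797]
red [ 26 185  11   5  43] [ 30.4 186.7] [ 0.5617 -0.2893  0.1097]
red [ 29 197  42  30 537] [ 44.5 208.9] [ 0.5893 -0.2858  0.0967]
red [449 324  37  33 891] [467.4 340.1] [ 0.2234 -0.3329  0.7349]
ball [ 71 199  13  15 131] [ 76.7 206.5] [ 0.5836 -0.2512  0.0917]
ball [ 19 333  24  22 116] [ 29.5 344.6] [ 0.679  -0.2389  0.199 ]
ball [ 38 335  24  23 143] [ 49.1 348. ] [ 0.6989 -0.2364  0.1796]
ball [ 62 338  21  22 140] [ 70.6 350.7] [ 0.724  -0.2331  0.1538]
ball [ 77 341  26  25 186] [ 89.2 355.5] [ 0.7529 -0.2294  0.1282]
ball [ 98 344  25  22 122] [110.3 355.6] [ 0.7869 -0.225   0.0898]
```

Poise is now at notch 2 (90 mm from the pivot). The beam is still on its pan-down stop, so the weight is above 270 g. I'll move to the pan side of the rider tab.

Emit:
{"fn": "drive_tool", "kwargs": {
  "rows": [
    [0,0,0,0.008,-0.02,0,0],
    [0,0,0,0.008,-0.02,0,0],
    [0,0,0,0,0,0.04,0],
    [0,0,0,0,0,0.04,0],
    [0,0,0,0,0,0.02,0],
    [0,0,0,0,0,0,0],
    [0,0,0,0,0,0,0]
  ]
}}

```text
time: 15.38
tool_pos: [0.5319, -0.0771, 0.139]
tcp_rot: [0.2, -3.13, -0.002]
wrist_force: [0.4, 1.1, 0.8]
width: 0.007
grip_force: 0.0
```

```bash
cat >> h.py <<'E'
def where():
    s=status.read_state();t=s['tool_pos'];d=t-PIV
    print('time',round(s['time'],2),'tcp',t.round(4),'dist',round(-d@B*1e3,1),'xbal',round((d@[.9918,.1277,0])*1e3,1),'F',np.round(s['wrist_force'],1))
E
python3 -c "
from h import *
where();W=cam('wrist');where();tabs(W)
for st,c in redbig(W['color']): print(st,c.round(1))"
```

```text
time 15.38 tcp [ 0.5319 -0.0771  0.139 ] dist 75.7 xbal -24.7 F [0.4 1.1 0.8]
time 15.43 tcp [ 0.5338 -0.0773  0.1412] dist 76.2 xbal -22.8 F [0.6 0.4 0.2]
rider_tab 0.8 from pivot mm 108.6
poise_tab 0.55 from pivot mm 110.4
[215 227  24  42 844] [227.3 248.7]
[  0 251  45  39 741] [ 16.1 266.5]
[ 515  383   45   37 1196] [536.7 401. ]
```

Emit:
{"fn": "drive_tool", "kwargs": {
  "rows": [
    [0,0,0,0,0,0.024,0],
    [0,0,0,0,0,0.023,0],
    [0,0,0,0,0,0,0],
    [0,0,0,0,-0.003,0,0],
    [0,0,0,0,-0.003,0,0],
    [0,0,0,0,-0.003,0,0],
    [0,0,0,0,-0.003,0,0],
    [0,0,0,0,-0.003,0,0]
  ]
}}

```text
time: 16.2
tool_pos: [0.5368, -0.0926, 0.0958]
tcp_rot: [-0.201, 3.133, -0.001]
wrist_force: [-0.3, 1.2, 0.8]
width: -0.001
grip_force: 0.3
```

Emit:
{"fn": "drive_tool", "kwargs": {
  "rows": [
    [0,0,0,0,-0.003,0,0],
    [0,0,0,0,-0.003,0,0],
    [0,0,0,0,-0.003,0,0],
    [0,0,0,0,-0.003,0,0],
    [0,0,0,0,-0.003,0,0],
    [0,0,0,0,-0.003,0,0],
    [0,0,0,0,-0.002,0,0],
    [0,0,0,0,0,0,0]
  ]
}}

```text
time: 16.87
tool_pos: [0.5381, -0.1124, 0.0942]
tcp_rot: [0.201, -3.135, 0.0]
wrist_force: [0.1, 0.5, 0.4]
width: -0.003
grip_force: 0.2
```

```bash
cat >> h.py <<'E'
def meas():
    where();W=cam('wrist');where();tabs(W)
    for st,c in redbig(W['color']): print('red',st,c.round(1),zat(W,c,.29).round(4))
    for st,c in ball(W['color']):
        if st[0]<130: print('ball',st,c.round(1),zat(W,c,.255).round(4))
E
python3 -c "
from h import *
meas()"
```

```text
time 16.87 tcp [ 0.5381 -0.1124  0.0942] dist 111.5 xbal -23.0 F [0.1 0.5 0.4]
time 16.92 tcp [ 0.5381 -0.1122  0.0942] dist 111.3 xbal -23.1 F [-1.   1.   0.1]
rider_tab 0.73 from pivot mm 135.2
red [ 218  251   32   60 1493] [233.3 280.2] [ 1.1294 -0.2162 -0.8784]
red [   0  276   53   43 1043] [ 19.8 292.7] [ 0.5946 -0.2851  0.0883]
ball [ 53 275  23  24 370] [ 62.8 289.2] [ 0.5851 -0.251   0.0901]
```

Emit:
{"fn": "drive_tool", "kwargs": {
  "rows": [
    [0,0,0,0,0.005,0,0],
    [0,0,0,0,0.005,0,0],
    [0,0,0,0,0.02,-0.035,0],
    [0,0,0,0,0.03,-0.04,0],
    [0,0,0,0,0.01,-0.04,0],
    [0,0,0,0,0,0,0],
    [0,0,0,0,0,0,0],
    [0,0,0,0,0,0,0]
  ]
}}

```text
time: 17.68
tool_pos: [0.5297, -0.047, 0.2028]
tcp_rot: [-0.202, 3.134, -0.0]
wrist_force: [-0.5, -0.1, -0.6]
width: -0.003
grip_force: 0.0
```

Emit:
{"fn": "drive_tool", "kwargs": {
  "rows": [
    [0,0,0,0,0,0,0],
    [0,0,0,0,0,0,0],
    [0,0,0,0,0,0,0],
    [0,0,0,0,0,0,0]
  ]
}}

```text
time: 18.02
tool_pos: [0.5291, -0.0477, 0.2013]
tcp_rot: [0.2, -3.133, -0.001]
wrist_force: [-0.0, -0.8, 0.5]
width: -0.002
grip_force: 0.0
```

```bash
python3 -c "
from h import *
meas();meas()"
```

```text
time 18.02 tcp [ 0.5291 -0.0477  0.2013] dist 46.2 xbal -23.7 F [-0.  -0.8  0.5]
time 18.07 tcp [ 0.5293 -0.0477  0.2016] dist 46.2 xbal -23.5 F [-0.3  0.5 -0.4]
rider_tab 0.73 from pivot mm 130.9
poise_tab 0.75 from pivot mm 92.7
red [161 204  19  29 386] [170.1 220.6] [ 0.7075 -0.2705 -0.2991]
red [ 11 209  12   7  51] [ 15.7 211.6] [ 0.5615 -0.2893  0.1094]
red [ 15 222  45  33 631] [ 32.8 235.4] [ 0.5902 -0.2856  0.0962]
red [467 349  39  36 995] [486.3 365.8] [ 0.2149 -0.334   0.6423]
ball [ 61 224  14  16 161] [ 67.  232.7] [ 0.584  -0.2511  0.0925]
ball [ 12 357  24  24 130] [ 22.7 369.9] [ 0.6686 -0.2403  0.186 ]
ball [ 32 361  24  24 151] [ 42.9 374.4] [ 0.6897 -0.2375  0.1689]
ball [ 56 364  22  24 151] [ 65.1 377.8] [ 0.716  -0.2342  0.1462]
time 18.17 tcp [ 0.5296 -0.0476  0.2021] dist 46.2 xbal -23.2 F [-0.1 -0.3 -0.2]
time 18.22 tcp [ 0.5297 -0.0476  0.2023] dist 46.2 xbal -23.1 F [-0.2  0.4 -0. ]
rider_tab 0.57 from pivot mm 129.7
poise_tab 0.88 from pivot mm 91.5
red [161 204  19  28 378] [170.4 219.4] [ 0.7068 -0.2706 -0.3005]
red [ 11 208  13   7  53] [ 16.6 210.5] [ 0.5615 -0.2893  0.109 ]
red [ 15 222  46  32 624] [ 33.2 234.4] [ 0.5902 -0.2856  0.0963]
red [ 467  348   39   36 1007] [485.9 365. ] [ 0.2151 -0.3339  0.6437]
ball [ 61 224  15  15 160] [ 67.5 231.9] [ 0.5842 -0.2511  0.0924]
ball [ 13 356  23  23 122] [ 23. 369.] [ 0.6687 -0.2402  0.1864]
ball [ 32 359  25  24 148] [ 43.6 373.2] [ 0.6898 -0.2375  0.1689]
ball [ 56 362  22  25 157] [ 65.7 376.8] [ 0.7163 -0.2341  0.1461]
```

Still on the stop with the rider near 80, so the weight is above 294 g. The forces while it was held suggest about 350 g, so I'll put the poise in notch 3.

Emit:
{"fn": "drive_tool", "kwargs": {
  "rows": [
    [0,0,0,-0.024,-0.007,0,0],
    [0,0,0,-0.023,-0.007,0,0],
    [0,0,0,0,0,0.04,0],
    [0,0,0,0,0,0.04,0],
    [0,0,0,0,0,0.018,0],
    [0,0,0,0,0,0.012,0],
    [0,0,0,0,0,0,0],
    [0,0,0,0,0,0,0]
  ]
}}

```text
time: 18.98
tool_pos: [0.5785, -0.0554, 0.0929]
tcp_rot: [0.201, -3.135, -0.0]
wrist_force: [0.0, -0.4, -0.2]
width: 0.003
grip_force: 0.0
```

```bash
python3 -c "
from h import *
where();look(1);where()"
```

```text
time 18.98 tcp [ 0.5785 -0.0554  0.0929] dist 60.1 xbal 24.3 F [ 0.  -0.4 -0.2]
t 19.0333 [ 0.5796 -0.0555  0.0942] [-0.1 -0.1  0.6]
poise_tab 0.62 [194. 248. 239. 312.] [218.2 281.3]
rider_tab 0.62 [ 89. 167. 150. 218.] [119.1 192. ]
brass [373 116  21   5  67] [384.6 118.1]
brass [ 198  212   50   77 2312] [226.2 241.7]
brass [357 294  17   6  70] [365.1 296.5]
brass [  4 400  21  20 119] [ 15.5 410.2]
red [  89  168   57   51 1609] [111.2 192.9] [ 0.541 -0.136  0.13 ]
red [141 186   7  10  31] [144.3 190. ] [ 0.538 -0.121  0.13 ]
red [541 384  19  36 504] [551.8 403.2] [0.645 0.131 0.13 ]
time 19.13 tcp [ 0.5802 -0.0556  0.0952] dist 60.6 xbal 26.0 F [ 0.1 -0.2  0. ]
```

Emit:
{"fn": "drive_tool", "kwargs": {
  "rows": [
    [0,0,0,0,-0.002,0,0],
    [0,0,0,0,-0.002,0,0],
    [0,0,0,0,-0.002,0,0],
    [0,0,0,0,-0.002,0,0],
    [0,0,0,0,-0.002,0,0],
    [0,0,0,0,-0.002,0,0],
    [0,0,0,0,-0.002,0,0],
    [0,0,0,0,-0.002,0,0]
  ]
}}

```text
time: 19.8
tool_pos: [0.5802, -0.0711, 0.0925]
tcp_rot: [0.201, -3.135, -0.001]
wrist_force: [0.8, 2.1, -0.7]
width: -0.0
grip_force: 0.9
```

Emit:
{"fn": "drive_tool", "kwargs": {
  "rows": [
    [0,0,0,0,-0.002,0,0],
    [0,0,0,0,-0.002,0,0],
    [0,0,0,0,-0.002,0,0],
    [0,0,0,0,-0.002,0,0],
    [0,0,0,0,0,0,0]
  ]
}}

```text
time: 20.22
tool_pos: [0.5813, -0.0798, 0.0927]
tcp_rot: [0.201, -3.135, 0.001]
wrist_force: [0.5, -0.2, -0.9]
width: -0.002
grip_force: 0.0
```

```bash
python3 -c "
from h import *
where();look(1);where()"
```

```text
time 20.22 tcp [ 0.5813 -0.0798  0.0927] dist 84.7 xbal 24.0 F [ 0.5 -0.2 -0.9]
t 20.2667 [ 0.5813 -0.0797  0.0927] [ 0.4 -0.1  0.6]
poise_tab 0.96 [210. 250. 251. 312.] [230.1 280.8]
rider_tab 0.8 [150. 166. 199. 217.] [171.3 190.3]
brass [414 118  24   5  83] [426.3 119.5]
brass [  0 205  23  25 400] [  9.3 218.7]
brass [ 211  212   50   64 2105] [237.4 237.8]
brass [394 294  17   6  65] [402.6 296.8]
brass [  0 397  19  23 140] [  8.3 407.9]
red [ 148  167   48   49 1688] [170.3 191.1] [ 0.54  -0.133  0.13 ]
time 20.37 tcp [ 0.5813 -0.0794  0.0927] dist 84.4 xbal 24.0 F [0.3 0.1 0.4]
```

Emit:
{"fn": "drive_tool", "kwargs": {
  "rows": [
    [0,0,0,0,0.004,0,0],
    [0,0,0,0,0.006,0,0],
    [0,0,0,0.01,0,-0.035,0],
    [0,0,0,0.018,0.01,-0.04,0],
    [0,0,0,0.019,0.018,-0.035,0],
    [0,0,0,0,0,0,0],
    [0,0,0,0,0,0,0],
    [0,0,0,0,0,0,0]
  ]
}}

```text
time: 21.03
tool_pos: [0.5322, -0.0483, 0.1982]
tcp_rot: [-0.202, 3.134, -0.0]
wrist_force: [-0.4, 0.3, -0.3]
width: -0.0
grip_force: 0.0
```

Emit:
{"fn": "drive_tool", "kwargs": {
  "rows": [
    [0,0,0,0,0,0,0],
    [0,0,0,0,0,0,0],
    [0,0,0,0,0,0,0],
    [0,0,0,0,0,0,0]
  ]
}}

```text
time: 21.37
tool_pos: [0.5318, -0.0488, 0.1967]
tcp_rot: [0.2, -3.133, -0.001]
wrist_force: [0.2, 0.6, 0.2]
width: -0.003
grip_force: 0.0
```

```bash
python3 -c "
from h import *
meas();meas()"
```

```text
time 21.37 tcp [ 0.5318 -0.0488  0.1967] dist 47.7 xbal -21.2 F [0.2 0.6 0.2]
time 21.42 tcp [ 0.5319 -0.0488  0.1969] dist 47.7 xbal -21.1 F [-0.4  0.5 -0.4]
rider_tab 0.62 from pivot mm 129.8
poise_tab 0.81 from pivot mm 112.7
red [ 30 200  11   5  44] [ 34.8 201.9] [ 0.5614 -0.2893  0.0802]
red [161 201  19  26 355] [169.6 215. ] [ 0.6959 -0.272  -0.3008]
red [ 34 213  39  30 502] [ 49.4 225. ] [ 0.5903 -0.2856  0.0674]
red [ 470  350   40   36 1032] [489.5 366.9] [ 0.2222 -0.333   0.631 ]
ball [ 74 216  13  15 138] [ 79.4 223.6] [ 0.5839 -0.2512  0.0679]
ball [ 10 358  24  24 131] [ 20.7 371.3] [ 0.6692 -0.2402  0.1848]
ball [ 30 361  25  25 158] [ 41.4 375.3] [ 0.69   -0.2375  0.1674]
ball [ 54 365  22  24 151] [ 63.6 378.8] [ 0.716  -0.2342  0.1451]
time 21.52 tcp [ 0.5321 -0.0489  0.1975] dist 47.7 xbal -20.9 F [-0.4  0.5 -0.6]
time 21.57 tcp [ 0.5322 -0.0488  0.1976] dist 47.7 xbal -20.8 F [-0.   0.7 -0.5]
rider_tab 0.78 from pivot mm 130.6
poise_tab 0.63 from pivot mm 116.3
red [ 31 199  11   5  42] [ 35.6 201.1] [ 0.5615 -0.2893  0.0799]
red [161 200  19  26 363] [169.9 214. ] [ 0.6952 -0.2721 -0.3017]
red [ 35 212  39  30 499] [ 49.8 224.2] [ 0.5902 -0.2856  0.0676]
red [ 470  349   40   36 1040] [489.2 366.2] [ 0.2223 -0.333   0.6323]
ball [ 75 215  12  15 132] [ 79.9 222.9] [ 0.584  -0.2511  0.0679]
ball [ 11 357  24  23 131] [ 21.6 369.9] [ 0.6692 -0.2402  0.1847]
ball [ 30 360  26  25 163] [ 41.8 374.5] [ 0.6901 -0.2375  0.1679]
ball [ 55 364  21  24 156] [ 64.1 378.1] [ 0.7163 -0.2341  0.1454]
```

The beam is now on the other stop. Pointer z readings are 0.0963 and 0.0675 at the two stops, so level is 0.0819. The weight is between 294 and 366 g. I'll push the rider back from the pointer side towards about 52.

Emit:
{"fn": "drive_tool", "kwargs": {
  "rows": [
    [0,0,0,0.003,-0.037,0,0],
    [0,0,0,0,-0.038,0,0],
    [0,0,0,0,-0.037,0,0],
    [0,0,0,0,0,0.035,0],
    [0,0,0,0,0,0.04,0],
    [0,0,0,0,0,0.02,0],
    [0,0,0,0,0,0.015,0],
    [0,0,0,0,0,0,0]
  ]
}}

```text
time: 22.33
tool_pos: [0.5401, -0.1593, 0.0836]
tcp_rot: [0.2, -3.128, -0.005]
wrist_force: [0.1, 1.2, -0.8]
width: 0.003
grip_force: 0.0
```

```bash
python3 -c "
from h import *
where();look(1);where()"
```

```text
time 22.33 tcp [ 0.5401 -0.1593  0.0836] dist 158.3 xbal -27.1 F [ 0.1  1.2 -0.8]
t 22.3833 [ 0.5417 -0.1597  0.0859] [ 0.2 -0.2  0.3]
poise_tab 0.52 [362. 355. 377. 368.] [368.1 360.6]
rider_tab 0.84 [307. 256. 339. 317.] [321.8 284.8]
brass [468  27  91  30 905] [521.3  42.3]
brass [524 207  26  10 180] [536.4 211.3]
brass [132 274  21  24 347] [140.4 288. ]
brass [337 278  37  42 867] [352.6 297.3]
brass [488 360  16   7  86] [496.8 362.7]
red [ 60 252  19  12 149] [ 68.  256.1] [ 0.533 -0.257  0.13 ]
red [ 306  256   33   61 1550] [321.8 286.2] [ 0.532 -0.14   0.13 ]
red [  70  279   61   36 1062] [ 95.7 291.1] [ 0.549 -0.245  0.13 ]
time 22.48 tcp [ 0.5444 -0.1605  0.0891] dist 160.0 xbal -22.9 F [-0.8 -0.3  0.2]
```

Emit:
{"fn": "drive_tool", "kwargs": {
  "rows": [
    [0,0,0,0,0.003,0.003,0],
    [0,0,0,0,0.003,0,0],
    [0,0,0,0,0.003,0,0],
    [0,0,0,0,0.003,0,0],
    [0,0,0,0,0.003,0,0],
    [0,0,0,0,0.003,0,0],
    [0,0,0,0,0.003,0,0],
    [0,0,0,0,0.003,0,0]
  ]
}}

```text
time: 23.15
tool_pos: [0.5405, -0.1361, 0.0851]
tcp_rot: [-0.201, 3.135, -0.0]
wrist_force: [0.1, -1.0, 1.0]
width: 0.0
grip_force: 0.4
```

Emit:
{"fn": "drive_tool", "kwargs": {
  "rows": [
    [0,0,0,0,0.003,0,0],
    [0,0,0,0,0.003,0,0],
    [0,0,0,0,0.003,0,0],
    [0,0,0,0,0.003,0,0],
    [0,0,0,0,0.002,0,0],
    [0,0,0,0,0,0,0]
  ]
}}

```text
time: 23.65
tool_pos: [0.5385, -0.122, 0.0849]
tcp_rot: [0.202, -3.135, -0.001]
wrist_force: [0.1, -0.3, 1.0]
width: -0.0
grip_force: 0.0
```

```bash
python3 -c "
from h import *
where();look(1);where()"
```

```text
time 23.65 tcp [ 0.5385 -0.122   0.0849] dist 121.1 xbal -23.9 F [ 0.1 -0.3  1. ]
t 23.7 [ 0.5386 -0.1222  0.085 ] [-0.3  0.2  0.1]
poise_tab 0.55 [279. 358. 284. 376.] [280.5 368.8]
rider_tab 0.96 [305. 253. 338. 315.] [319.8 281.6]
brass [421  17  95  33 969] [477.1  33.7]
brass [468 202  25   9 171] [480.1 206. ]
brass [ 73 271  22  24 343] [ 82.2 285.2]
brass [271 345  10  10  92] [275.5 349.8]
red [  4 249  18  12 125] [ 11.6 252.5] [ 0.534 -0.249  0.13 ]
red [ 304  253   32   62 1534] [319.7 283.1] [ 0.53  -0.104  0.13 ]
red [  14  272   59   40 1105] [ 38.1 287.6] [ 0.551 -0.238  0.13 ]
time 23.8 tcp [ 0.5386 -0.1224  0.0849] dist 121.5 xbal -23.8 F [0.2 0.1 0.1]
```

Emit:
{"fn": "drive_tool", "kwargs": {
  "rows": [
    [0,0,0,0,-0.003,0,0],
    [0,0,0,0,-0.006,0,0],
    [0,0,0,0,0,-0.035,0],
    [0,0,0,0,0.02,-0.04,0],
    [0,0,0,0,0.035,-0.035,0],
    [0,0,0,0,0.028,0,0],
    [0,0,0,0,0,0,0],
    [0,0,0,0,0,0,0]
  ]
}}

```text
time: 24.47
tool_pos: [0.5304, -0.0555, 0.1875]
tcp_rot: [-0.204, 3.134, -0.001]
wrist_force: [0.1, 0.8, 0.0]
width: 0.0
grip_force: 0.0
```

Emit:
{"fn": "drive_tool", "kwargs": {
  "rows": [
    [0,0,0,0,0,0,0],
    [0,0,0,0,0,0,0],
    [0,0,0,0,0,0,0],
    [0,0,0,0,0,0,0]
  ]
}}

```text
time: 24.8
tool_pos: [0.5298, -0.0568, 0.1859]
tcp_rot: [0.199, -3.134, -0.0]
wrist_force: [-0.1, -1.3, 0.2]
width: 0.003
grip_force: 0.0
```

```bash
python3 -c "
from h import *
meas();meas()"
```

```text
time 24.8 tcp [ 0.5298 -0.0568  0.1859] dist 55.3 xbal -24.2 F [-0.1 -1.3  0.2]
time 24.85 tcp [ 0.5299 -0.0567  0.1861] dist 55.2 xbal -24.1 F [ 0.4 -0.4  0.3]
rider_tab 0.81 from pivot mm 96.3
poise_tab 0.78 from pivot mm 111.8
red [212 208  20  33 566] [222.5 225. ] [ 0.9325 -0.2416 -0.9222]
red [  7 215  13   7  61] [ 12.3 217.1] [ 0.5613 -0.2894  0.1093]
red [ 11 229  48  34 677] [ 30.1 242.3] [ 0.5905 -0.2856  0.0966]
red [ 479  356   41   37 1031] [499.3 373.3] [ 0.232  -0.3318  0.5971]
ball [ 60 230  15  17 179] [ 66.2 239.2] [ 0.5842 -0.2511  0.0926]
ball [ 10 365  25  25 140] [ 21.2 378.9] [ 0.6648 -0.2408  0.1831]
ball [ 31 369  25  23 159] [ 42.8 382.6] [ 0.6859 -0.238   0.1656]
time 24.95 tcp [ 0.53   -0.0564  0.1864] dist 55.0 xbal -23.9 F [0.5 0.4 0.7]
time 25.0 tcp [ 0.5301 -0.0563  0.1865] dist 54.9 xbal -23.9 F [-0.2  0.  -0.1]
rider_tab 0.65 from pivot mm 95.6
poise_tab 0.82 from pivot mm 112.8
red [212 207  20  33 540] [222.  224.4] [ 0.928  -0.2422 -0.9122]
red [  7 214  13   7  62] [ 12.4 216.2] [ 0.5612 -0.2894  0.1091]
red [ 11 228  48  34 691] [ 30.2 241.6] [ 0.5905 -0.2856  0.0964]
red [ 479  356   40   36 1031] [498.8 372.9] [ 0.2315 -0.3318  0.5983]
ball [ 60 230  15  16 173] [ 66.2 238.7] [ 0.5843 -0.2511  0.0925]
ball [ 11 364  24  24 138] [ 21.8 377.6] [ 0.665  -0.2407  0.1825]
ball [ 30 368  26  26 165] [ 42.3 382.5] [ 0.6862 -0.238   0.1662]
```

The weight is about 359 to 366 g, so the rider should be near 62. I'll push it 17 mm back towards the pointer.

Emit:
{"fn": "drive_tool", "kwargs": {
  "rows": [
    [0,0,0,0,-0.013,0,0],
    [0,0,0,0,0,0.035,0],
    [0,0,0,0,0,0.035,0],
    [0,0,0,0,0,0.024,0],
    [0,0,0,0,0,0,0],
    [0,0,0,0,0,0,0]
  ]
}}

```text
time: 25.6
tool_pos: [0.5304, -0.0693, 0.0915]
tcp_rot: [0.201, -3.131, -0.001]
wrist_force: [-1.1, 0.4, 0.5]
width: -0.0
grip_force: 0.0
```

```bash
python3 -c "
from h import *
where();look(1);where()"
```

```text
time 25.6 tcp [ 0.5304 -0.0693  0.0915] dist 67.8 xbal -25.2 F [-1.1  0.4  0.5]
t 25.65 [ 0.5323 -0.0694  0.0935] [ 0.4 -0.1  0.2]
poise_tab 0.71 [348.  13. 444.  54.] [402.1  35.1]
rider_tab 0.86 [201. 253. 235. 316.] [218.5 283.9]
brass [349  17  93  33 866] [407.   33.6]
brass [377 201  22   9 152] [387.4 204.8]
brass [183 278  19  40 225] [193.2 302.9]
brass [  0 290   9  15  96] [  2.8 297.9]
red [ 199  256   35   62 1647] [217.9 285.9] [ 0.533 -0.098  0.13 ]
red [549 415  11   5  34] [555.1 417.7] [0.609 0.125 0.13 ]
time 25.75 tcp [ 0.5339 -0.0695  0.0953] dist 68.4 xbal -21.7 F [-0.6  0.4  1.1]
```

Emit:
{"fn": "drive_tool", "kwargs": {
  "rows": [
    [0,0,0,0,-0.003,0.003,0],
    [0,0,0,0,-0.003,0,0],
    [0,0,0,0,-0.003,0,0],
    [0,0,0,0,-0.003,0,0],
    [0,0,0,0,-0.003,0,0],
    [0,0,0,0,-0.003,0,0],
    [0,0,0,0,-0.003,0,0],
    [0,0,0,0,-0.003,0,0]
  ]
}}

```text
time: 26.42
tool_pos: [0.5348, -0.093, 0.0897]
tcp_rot: [0.201, -3.135, -0.0]
wrist_force: [-0.5, 0.6, -1.3]
width: 0.001
grip_force: 0.3
```

Emit:
{"fn": "drive_tool", "kwargs": {
  "rows": [
    [0,0,0,0,0,0,0],
    [0,0,0,0,0.005,0,0],
    [0,0,0,0,0.005,0,0],
    [0,0,0,0,0,-0.035,0],
    [0,0,0,0,0.015,-0.04,0],
    [0,0,0,0,0.015,-0.025,0],
    [0,0,0,0,0,0,0],
    [0,0,0,0,0,0,0]
  ]
}}

```text
time: 27.08
tool_pos: [0.5314, -0.0525, 0.1914]
tcp_rot: [-0.204, 3.13, -0.002]
wrist_force: [0.8, -1.0, -0.5]
width: -0.001
grip_force: 0.0
```

Emit:
{"fn": "drive_tool", "kwargs": {
  "rows": [
    [0,0,0,0,0,0,0],
    [0,0,0,0,0,0,0],
    [0,0,0,0,0,0,0],
    [0,0,0,0,0,0,0],
    [0,0,0,0,0,0,0],
    [0,0,0,0,0,0,0]
  ]
}}

```text
time: 27.58
tool_pos: [0.5295, -0.0535, 0.1881]
tcp_rot: [0.201, -3.134, -0.0]
wrist_force: [-0.6, 0.7, 1.0]
width: 0.003
grip_force: 0.0
```

```bash
python3 -c "
from h import *
meas();meas()"
```

```text
time 27.58 tcp [ 0.5295 -0.0535  0.1881] dist 52.0 xbal -24.1 F [-0.6  0.7  1. ]
time 27.63 tcp [ 0.5296 -0.0535  0.1883] dist 52.0 xbal -24.0 F [-0.2  0.2  0.6]
rider_tab 0.92 from pivot mm 112.2
poise_tab 0.57 from pivot mm 111.7
red [ 17 209  12   7  56] [ 21.8 211.2] [ 0.5612 -0.2894  0.0957]
red [189 211  19  26 359] [198.3 225.3] [ 0.7976 -0.2589 -0.5329]
red [ 22 223  43  32 581] [ 38.2 235.8] [ 0.5904 -0.2856  0.0831]
red [ 476  356   41   36 1010] [496.  372.2] [ 0.2262 -0.3325  0.6068]
ball [ 66 225  14  16 155] [ 71.5 233.5] [ 0.584  -0.2511  0.0811]
ball [ 10 364  24  23 130] [ 20.4 376.9] [ 0.6661 -0.2406  0.1824]
ball [ 30 367  25  24 165] [ 41.4 381.2] [ 0.6874 -0.2378  0.1654]
ball [ 55 371  21  20  69] [ 67.4 379.1] [ 0.7129 -0.2346  0.1373]
time 27.73 tcp [ 0.5298 -0.0535  0.1886] dist 52.0 xbal -23.8 F [ 0.8  0.3 -0.1]
time 27.78 tcp [ 0.5298 -0.0535  0.1887] dist 52.0 xbal -23.8 F [ 0.6 -1.2  0.4]
rider_tab 0.56 from pivot mm 112.6
poise_tab 0.85 from pivot mm 114.4
red [ 18 209  11   6  50] [ 22.1 211. ] [ 0.5615 -0.2893  0.0959]
red [189 213  19  24 348] [198.4 224.9] [ 0.7975 -0.259  -0.533 ]
red [ 22 222  43  32 591] [ 38.9 235. ] [ 0.5904 -0.2856  0.0826]
red [ 475  355   41   36 1024] [495.7 371.6] [ 0.2262 -0.3325  0.6078]
ball [ 66 224  14  16 156] [ 71.8 232.7] [ 0.5838 -0.2512  0.0811]
ball [  9 363  25  26 140] [ 20.5 376.2] [ 0.666  -0.2406  0.1827]
ball [ 30 366  25  25 161] [ 41.7 380.4] [ 0.6874 -0.2378  0.1656]
ball [ 55 370  22  21  83] [ 66.6 379.6] [ 0.7127 -0.2346  0.1392]
```

The pointer sits at +1.0 mm and the band is ±3.2 mm, so the beam is balanced with a tilt of about +0.003 rad. Before handing in I'll check that the poise is at a notch position, using its brass edge, and that the block is in place.

Run:
```python
from h import *
W=cam('wrist');where()
d=lambda X:round(-(X-PIV)@B*1e3,1)
for st,c in ball(W['color']):
    X=onz(W,(st[0],c[1]),.099);
    if st[4]>200: print('now',st,c.round(1),'left edge',d(X),'xbal',round((X-PIV)@[.9918,.1277,0]*1e3,1),'right edge top/bot',d(onz(W,(st[0]+st[2],c[1]),.099)))
P=dict(W);T=np.eye(4);T[:3,:3]=R.from_rotvec([-.2008,3.1345,0]).as_matrix();T[:3,3]=[.5449,-.035,.2426];P['world_from_camera']=T@np.array(W['mount'])
print('then (notch2)',d(onz(P,(212,214.6),.104)))
T[:3,3]=[.54212,-.0347,.2457];T[:3,:3]=R.from_rotvec([.0853,-3.14,-.0004]).as_matrix();P['world_from_camera']=T@np.array(W['mount'])
im=cv2.imread('pics/w3.png')[...,::-1].copy()
for st,c in ball(im):
    if st[4]>300: print('start',st,c,d(onz(P,(st[0],c[1]),.103)))
Bk=[]
for p in(cam('scene'),cam('side')):
    uv=proj(p,[.536,.08,.14]);k=min(comps(p,(125,90,40),(150,255,255)),key=lambda c:np.hypot(*(c[2]-uv)));Bk.append((p,k[2]))
print('block',tri(Bk))
W=cam('wrist')
for st,c in redbig(W['color'])[:3]: print(st,c.round(1),zat(W,c,.29).round(4))
```

```text
time 27.93 tcp [ 0.5298 -0.0534  0.1889] dist 52.0 xbal -23.7 F [ 0.  -0.2  0.5]
now [314  42  65  25 395] [355.  54.] left edge 23.7 xbal -149.1 right edge top/bot -26.6
now [197 228  34  49 755] [215.5 250.5] left edge 125.3 xbal 14.8 right edge top/bot 93.9
then (notch2) 103.4
start [231 204  28  40 574] [245.54006969 220.89198606] 85.6
block (array([0.53671303, 0.08034301, 0.140434  ]), [np.float64(5.77286530927394e-05), np.float64(5.7728653092771493e-05)])
[189 206  20  30 372] [198.5 224. ] [ 0.796  -0.2591 -0.5353]
[ 18 208  11   7  55] [ 22.2 210.5] [ 0.5612 -0.2894  0.0958]
[ 22 222  43  32 586] [ 38.8 234.9] [ 0.5905 -0.2856  0.0828]
```

```bash
python3 -c "
from workcell import workorder
print(workorder.finish_job())"
```

```text
the job is handed in; nothing more can be done
None
```

I handed the job in at about 28 s. The violet block stands in the middle of the pan, the brass poise is in notch 3 (300 g) and the rider is near 62 mm, so it weighs about 362 g. The pointer rested about 1 mm above centre, inside the ±3.2 mm green band. The poise's drop was judged from its measured position, within about 1.5 mm of the notch, because its lift could not be measured directly.

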